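# Lay out gearbox parts for reassembly

## Robot

A 6-joint arm with a two-finger parallel gripper is mounted at the origin on the work surface. World frame = base frame: x ahead of the robot, y to its left, z up, the work surface at z = 0. Lengths are in m, angles in rad, forces in N, time in s.
With the tool pointing down it reaches from about 0.375 to 0.9 m from the base axis. Payload 3.1 kg.
Tool frame: the origin (TCP) lies on the centre line of the jaws, within the pads' length; the fingertips stand robot.tip_reach ahead of it and the grasp point (between the pads) is the TCP (robot.tip_reach is the distance from the TCP to the fingertips, in m); z points along the fingers, y is the direction in which the jaws open and shut (so a half turn about z gives the same grasp; the last joint's range is limited). The gripper opens to 87 mm and grips with 3 to 60 N. Pads are 19 mm wide; open, the fingers measure 117 mm over their backs; the gripper's body (75 mm by 190 mm) begins 51 mm behind the grasp point.
Start: joints at [1.032, 0.527, 1.433, -0, 1.181, -0.178], TCP at [0.22, 0.585, 0.242] pointing down, gripper open.
Joint ranges: [-3.08, 3.08], [-0.75, 2.2], [0.22, 2.44], [-1.43, 4.57], [0, 2.65], [-2.85, 2.85]. Speed limits (rad/s): [2.79, 2.79, 3.14, 3.14, 3.14, 3.14].

## Interface

Orientations are given as a unit quaternion [x, y, z, w].
In Python, from rig import telemetry, viewer, robot gives the robot as it stands. The module is installed in compiled form; this text tells all that it offers.
- The arm moves only by the tool step_arm, never from a script. Its argument "targets" is a list of rows, each an object of numbers: "dx", "dy", "dz": the shift along the tool's x, y, z in m; "rx", "ry", "rz": the turn, a rotation vector about the tool's x, y, z in degrees. In form: [{"dx": .., "dy": .., "dz": .., "rx": .., "ry": .., "rz": ..}, ...]. A call has exactly 5 rows; each row is the pose to reach, as a shift and turn from the pose measured when the call began, along the tool's axes at that moment; what a row does not reach only later rows make up. A row lasts 1/8 s, in which the tool goes at most 62.5 mm and 10.7 degrees, less where a joint would pass 70% of its speed; a pose out of reach is approached as far as the arm can. A call with a gripper value outside its range is refused whole. "gripper" is the opening, from 0 (shut) to 1 (fully open), set as the call begins (left out, the last holds). The fingers move at their own pace and stop on an object; "force" is the grip in N (left out, the last holds). Time passes only in rows, so rows that repeat a pose let the fingers close, or fill a call up. It gives the time, the measured TCP pose, the force and the opening at its end, in the units of the state.
- telemetry.get_obs(): the state, without advancing time (a new reading comes with each control period).
- viewer.camera(name): name is "scene" or "top" or "wrist"; returns a dict with "img" (480x640x3 uint8, blue, green, red), "depth" (480x640 float32, m along the optical axis (not along the pixel's ray), 0 where there is no reading), "K" (3x3 intrinsics, pixels), "R" (3x3) and "t" (3): a world point X has camera coordinates R X + t. Camera axes: x right, y down, z forward; pixel columns grow to the right and rows downward; lengths in m; the calibration is good to about 2 mm. A picture is of the moment at which its call begins.
- robot.hand_in(): hands the job in, once; it reports no verdict.
The state is a dict: "time": time; "q": joint angles; "joint_velocities": joint speeds; "joint_torque": joint torques, N m; "position": TCP position; "tool_rot": TCP orientation; "ft_force": force on the tool from outside, world axes, zero at the start; "moment": the same for the moment, N m; "grip_width": finger opening in m.
Only numpy, scipy, OpenCV 4.12 (cv2) and the standard library are available. Lean on these libraries where they do the work, as an engineer would, in place of code of your own. Each camera call takes 0.05 s, during which the arm holds its last target.

## Task

Lay the gearbox parts out for reassembly: the dark large gear on the middle of the blue pad with the bearing centred flat on top of it, the bright small pinion upright on the middle of the red pad, the brass bush upright on the yellow line midway between the two pads, and the green end cap directly behind the bush (on the side away from the robot, square to the yellow line), its centre 80 mm from the line. Set every part down gently without dropping it, let go of it, and leave the oil bottle, the bolt tin and the wrench where they are.

Things in the scene. Friction and masses are not known exactly. Their poses are not given: they have to be found in the camera images.
- large_gear_mid (a point): Large gear: dark steel spur gear lying flat, 64 mm across, 26 mm high, 26 mm bore, about 0.45 kg. This point is its centre, half-way up, on its upright axis (z up). Loose, standing upright on the bench at the start; being round, it may be gripped at any yaw. 
- pinion_mid (a point): Pinion: bright steel small spur gear standing upright, 42 mm across, 36 mm high, 16 mm bore, about 0.28 kg. This point is its centre, half-way up, on its upright axis (z up). Loose, standing upright on the bench at the start; being round, it may be gripped at any yaw. 
- bearing_mid (a point): Ball bearing: pale aluminium-coloured rings with a blue seal ring between them, lying flat, 52 mm across, 18 mm high, 22 mm bore, about 0.14 kg. This point is its centre, half-way up, on its upright axis (z up). Loose, standing upright on the bench at the start; being round, it may be gripped at any yaw. 
- bush_mid (a point): Brass bush: plain golden sleeve standing upright, 38 mm across, 40 mm high, 26 mm bore, about 0.2 kg. This point is its centre, half-way up, on its upright axis (z up). Loose, standing upright on the bench at the start; being round, it may be gripped at any yaw. 
- cap_mid (a point): End cap: green painted round flange 62 mm across and 12 mm thick, with a boss 36 mm across rising 22 mm from its middle (34 mm high in all) by which it is gripped, six steel bolt heads on the flange (2.5 mm proud), about 0.22 kg. This point is its centre, half-way up, on its upright axis (z up). Loose, standing upright on the bench at the start; being round, it may be gripped at any yaw. 
- red_pad: Red pad: fixed square plate 90 x 90 mm, 4 mm thick, flat on the bench. Origin at the centre of its underside (bench level); z up. Its y axis runs along the yellow line, its x axis points away from the robot (within 12 degrees), square to the line. The blue pad may be on either side of it.
- blue_pad: Blue pad: like the red pad, 90 x 90 mm, 4 mm thick, fixed, same heading, its origin (centre of the underside, bench level) always 300 mm from that of the red pad. A flat yellow tape line on the bench, 12 mm wide and of no thickness to speak of, joins the centres of the two pads; parts beside the pads stand on the bench itself at height 0.
- oil_bottle_mid (a point): Bystander: white oil bottle with a red cap, 56 mm across, 120 mm high, standing at the far left corner of the work. This point is its centre, half-way up. Leave it alone.
- bolt_tin_mid (a point): Bystander: open aluminium tin holding a few bolts (fixed in it), 72 mm across, 60 mm high, standing at the far right corner of the work. This point is its centre, half-way up. Leave it alone.
- wrench: Bystander: steel wrench about 190 mm long lying across, beyond the work. Origin at the underside near its middle, x along its length. Leave it alone.
Mind the look-alikes: they are no part of the job. What is shaped like the part that bears large_gear_mid but brown or purple is not meant.

How it is judged:
By the outcome, as a careful person would: the job done as asked, in the order asked, and still so for the second after the job is handed in, with the robot touching nothing.
It also fails if it takes over 131 s, if anything falls off the work surface, if the arm or the gripper's body presses on something with over 40 N, if the wrist force passes 120 N, or if a joint passes its speed limit or range.

## Working session

There is one attempt and no reset: what is moved stays moved. The work goes in short steps, Python scripts to look and compute and a tool call to move; the robot and the scene stay as the last step left them, time stands still between calls to the robot, and variables do not carry over. Pictures are saved under pics/ and viewed, and the job is handed in when it is done.

Besides the shell and the picture viewer there is one more tool, called after "Emit:" by a JSON object that holds its "method" and its "body", one argument or row to a line. step_arm: Moves the arm, as the interface text tells. Its arguments: {"type":"object","properties":{"targets":{"type":"array"},"gripper":{"type":"number"},"force":{"type":"number"}},"required":["targets"]}

```bash
mkdir -p pics; cat > h.py <<'E'
import numpy as np, cv2
from rig import telemetry, viewer, robot
def save(c,n): cv2.imwrite('pics/'+n,c['img'])
def cloud(c):
    d=c['depth'];K=c['K'];v,u=np.indices(d.shape)
    P=np.stack([(u-K[0,2])/K[0,0]*d,(v-K[1,2])/K[1,1]*d,d],-1)
    return (P-c['t'])@c['R']
E
python3 - <<'E'
from h import *
o=telemetry.get_obs();print(o,robot.tip_reach)
for n in ['scene','top']:
    c=viewer.camera(n);save(c,n+'0.png');np.savez('/tmp/%s0.npz'%n,**c);print(n,c['R'],c['t'],c['K'])
E
```

```text
{'time': 0.0, 'q': array([ 1.03247614e+00,  5.28499258e-01,  1.43390053e+00, -8.28986482e-06,
        1.18139721e+00, -1.78503080e-01]), 'joint_velocities': array([-0.00084604,  0.0005758 ,  0.00023387,  0.00055241, -0.00046531,
       -0.00089978]), 'joint_torque': array([ 1.74149645e-03, -4.40046430e+01, -1.76591599e+01,  6.33892254e-02,
        5.81398350e-02, -1.71820516e-04]), 'position': array([0.21967917, 0.5843792 , 0.24055183]), 'tool_rot': array([ 1.78937943e-01,  9.83859745e-01, -1.03348004e-03, -3.83038851e-04]), 'ft_force': array([-0.54057257,  0.41532082, -0.14735616]), 'moment': array([-0.00959159,  0.01293212, -0.00969319]), 'grip_width': 0.0869941236828406} 0.019
scene [[-7.51067159e-01  6.60225717e-01 -3.54943051e-04]
 [ 5.13710681e-01  5.84055027e-01 -6.28475187e-01]
 [-4.14728175e-01 -4.72209411e-01 -7.77829553e-01]] [ 0.46321976 -0.2620874   1.33526595] [[494.44516048   0.         321.47823146]
 [  0.         494.44516048 242.93216281]
 [  0.           0.           1.        ]]
top [[-0.02593367 -0.99958702  0.01237849]
 [-0.99225525  0.02423478 -0.12182852]
 [ 0.12147821 -0.01544208 -0.99247397]] [0.00923474 0.61127062 1.18873498] [[478.38500423   0.         332.26273964]
 [  0.         478.38500423 237.86199976]
 [  0.           0.           1.        ]]
```

View pics/scene0.png

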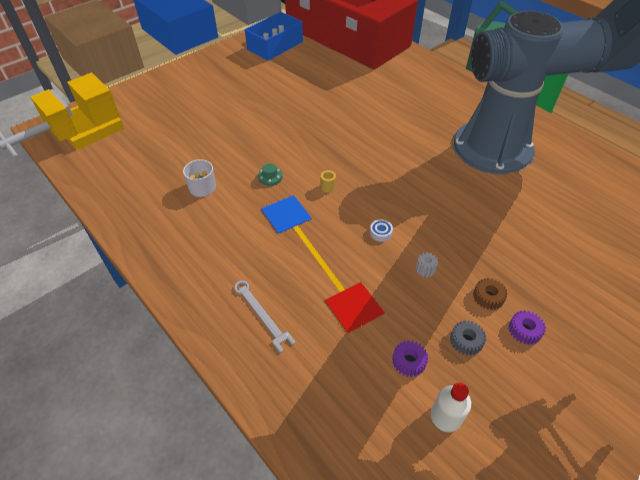

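View pics/top0.png

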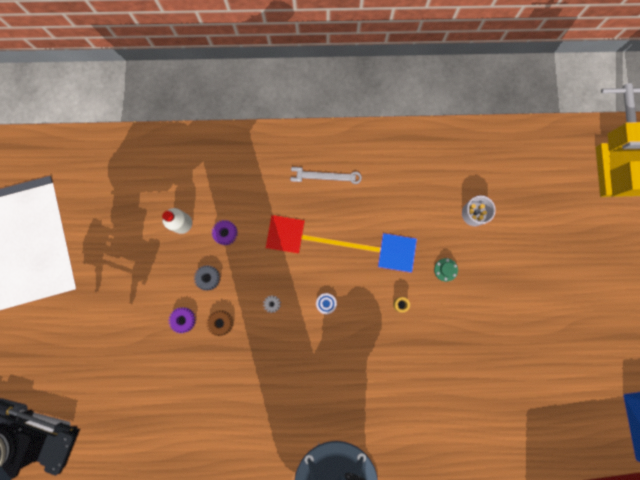

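```bash
python3 - <<'E'
from h import *
c=dict(np.load('/tmp/top0.npz'));s=dict(np.load('/tmp/scene0.npz'))
P=cloud(c);im=c['img']
seeds=dict(gear=(207,278,.026),brown=(220,323,.026),purpA=(224,232,.026),purpB=(182,320,.026),pinion=(272,304,.036),bearing=(326,303,.018),bush=(402,304,.04),cap=(446,270,.034),bottle=(177,222,.12),tin=(481,210,.06))
# local bench level
m=(im[...,2]>100)&(P[...,0]>.3)&(P[...,0]<.8)&(abs(P[...,1])<.4)
print('bench z med',np.median(P[m][:,2]))
for n,(u,v,h) in seeds.items():
    w=P[v-22:v+22,u-22:u+22].reshape(-1,3); z=w[:,2]
    q=w[z>h*0.6] if n!='cap' else w[z>.006]
    x0,x1=q[:,0].min(),q[:,0].max();y0,y1=q[:,1].min(),q[:,1].max()
    (cx,cy),r=cv2.minEnclosingCircle(q[:,:2].astype(np.float32))
    print(n,len(q),'circ',np.round([cx,cy,r],4),'box',np.round([(x0+x1)/2,(y0+y1)/2,x1-x0,y1-y0],4),'z',np.round(np.percentile(z,98),4))
hsv=cv2.cvtColor(im,cv2.COLOR_BGR2HSV)
for n,(u,v),lo,hi in [('red',(285,234),(0,200,80),(6,255,255)),('blue',(397,253),(100,180,80),(125,255,255))]:
    mk=cv2.inRange(hsv,lo,hi);k=np.zeros_like(mk);k[v-30:v+30,u-30:u+30]=mk[v-30:v+30,u-30:u+30]
    q=P[k>0];r=cv2.minAreaRect(q[:,:2].astype(np.float32));print(n,r,q.mean(0),len(q))
# close crops
def crop(i,u,v,r=25): return cv2.resize(i[v-r:v+r,u-r:u+r],(250,250),interpolation=cv2.INTER_CUBIC)
i=s['img']
cv2.imwrite('pics/crop.png',np.hstack([crop(i,468,338),crop(i,490,294),crop(i,410,358)]))
E
```

```text
bench z med -0.0002609258052719813
gear 416 circ [0.4941 0.181  0.1712] box [0.5067 0.1815 0.0886 0.3374] z 0.0286
brown 419 circ [0.4294 0.1642 0.1551] box [0.4177 0.1647 0.0894 0.3039] z 0.0292
purpA 388 circ [0.5593 0.1557 0.1728] box [0.5647 0.1591 0.2046 0.2926] z 0.0283
purpB 439 circ [0.4344 0.2121 0.2014] box [0.4226 0.2125 0.0795 0.3994] z 0.029
pinion 178 circ [0.4539 0.0915 0.0793] box [0.4499 0.0917 0.0401 0.1578] z 0.0369
bearing 323 circ [0.4465 0.0135 0.0258] box [0.4462 0.0127 0.0508 0.0491] z 0.0202
bush 120 circ [ 0.4482 -0.0912  0.1051] box [ 0.4418 -0.0916  0.0411  0.2087] z 0.0398
cap 459 circ [ 0.5039 -0.1727  0.1902] box [ 0.5168 -0.1727  0.1089  0.3709] z 0.0352
bottle 384 circ [0.577  0.2049 0.2239] box [0.577  0.2125 0.2293 0.3995] z 0.1199
tin 295 circ [ 0.5782 -0.202   0.2441] box [ 0.5852 -0.2043  0.2456  0.4342] z 0.0603
red ((0.565488338470459, 0.10036677867174149), (0.24581067264080048, 0.1131397932767868), 15.63090991973877) [0.6287909  0.11776163 0.0089956 ] 1116
blue ((0.5509083867073059, -0.09974776208400726), (0.10809379816055298, 0.2651709318161011), 16.019914627075195) [ 0.57228374 -0.1752195   0.00824669] 1023
```

View pics/crop.png

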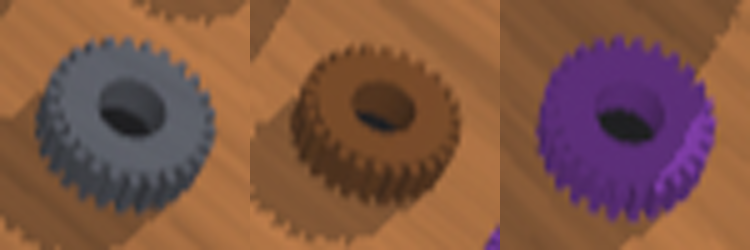

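Candidates for the large gear in the top picture are dark grey (207,278), brown (220,323), and purple (224,232) and (182,320). The crop shows that the first is the plain dark steel one, so I choose that. The positions are spoiled by missing depth readings, so I'll filter those out and repeat.

```bash
cat >> h.py <<'E'
def circfit(w,R):
    from scipy.ndimage import distance_transform_edt
    w=w[:,:2]; c=np.median(w,0)
    for _ in range(5): w=w[np.linalg.norm(w-c,axis=1)<R+.006]; (x,y),r=cv2.minEnclosingCircle(w.astype(np.float32)); c=np.array([x,y])
    return c,r,w.mean(0)
def rayplane(c,uv,z):
    uv=np.atleast_2d(uv).astype(float);K=c['K']
    d=np.stack([(uv[:,0]-K[0,2])/K[0,0],(uv[:,1]-K[1,2])/K[1,1],np.ones(len(uv))],-1)@c['R']
    o=-c['R'].T@c['t'];return o+d*((z-o[2])/d[:,2])[:,None]
def padfit(c,col):
    hsv=cv2.cvtColor(c['img'],cv2.COLOR_BGR2HSV)
    mk=cv2.inRange(hsv,(0,190,60),(7,255,255)) if col=='red' else cv2.inRange(hsv,(100,170,60),(128,255,255))
    n,l,st,ce=cv2.connectedComponentsWithStats(mk)
    best=None
    for i in range(1,n):
        if st[i,4]<200: continue
        v,u=np.nonzero(l==i);p=rayplane(c,np.stack([u,v],1),.004)
        m=p.mean(0)
        if not(.4<m[0]<.8 and abs(m[1])<.3):continue
        r=cv2.minAreaRect(p[:,:2].astype(np.float32))
        if best is None or abs(r[1][0]-.09)+abs(r[1][1]-.09)<best[0]: best=(abs(r[1][0]-.09)+abs(r[1][1]-.09),r,m)
    return best
E
python3 - <<'E'
from h import *
c=dict(np.load('/tmp/top0.npz'));s=dict(np.load('/tmp/scene0.npz'))
parts=dict(gear=(207,278,.026,.032),brown=(220,323,.026,.032),purpA=(224,232,.026,.032),pinion=(272,304,.036,.021),bearing=(326,303,.018,.026),bush=(402,304,.04,.019),cap=(446,270,.034,.018),capfl=(446,270,.012,.031),bottle=(177,222,.12,.02),tin=(481,210,.06,.036))
P=cloud(c);S=cloud(s)
for n,(u,v,h,R) in parts.items():
    w=P[v-22:v+22,u-22:u+22].reshape(-1,3);w=w[(w[:,2]>h*.75)&(w[:,2]<h+.01)]
    a=circfit(w,R)
    ctr=a[0]
    w=S.reshape(-1,3);w=w[(np.linalg.norm(w[:,:2]-ctr,axis=1)<R+.02)&(w[:,2]>h-.006)&(w[:,2]<h+.01)]
    b=circfit(w,R) if len(w)>5 else None
    print(n,*[np.round(x,4) for x in a],'| scene',*([np.round(x,4) for x in b] if b else []))
for col in('red','blue'):
    for k in (c,s): print(col,padfit(k,col))
E
```

```text
gear [0.5198 0.3187] 0.0329 [0.5194 0.3184] | scene [0.52   0.3184] 0.0328 [0.5212 0.319 ]
brown [0.4046 0.2851] 0.0324 [0.4041 0.2852] | scene [0.4044 0.2859] 0.0338 [0.4058 0.286 ]
purpA [0.6363 0.2744] 0.0326 [0.6364 0.2733] | scene [0.6359 0.2736] 0.0335 [0.6374 0.2745]
pinion [0.4492 0.1514] 0.0212 [0.4494 0.1511] | scene [0.4487 0.1515] 0.0231 [0.4502 0.1518]
bearing [0.4465 0.0135] 0.0258 [0.4465 0.0135] | scene [0.4465 0.0152] 0.0283 [0.4478 0.0142]
bush [ 0.4386 -0.1782] 0.0189 [ 0.4388 -0.178 ] | scene [ 0.44  -0.178] 0.0203 [ 0.4399 -0.178 ]
cap [ 0.5253 -0.3005] 0.0185 [ 0.5255 -0.3007] | scene [ 0.5265 -0.3023] 0.0203 [ 0.5275 -0.2994]
capfl [ 0.5253 -0.3007] 0.0307 [ 0.5247 -0.297 ] | scene [ 0.5306 -0.2976] 0.0308 [ 0.5346 -0.2911]
bottle [0.6657 0.387 ] 0.0182 [0.6642 0.3851] | scene [0.666  0.3891] 0.0135 [0.6668 0.389 ]
tin [ 0.6741 -0.3863] 0.0366 [ 0.6744 -0.3876] | scene [ 0.675  -0.3873] 0.0379 [ 0.6747 -0.3871]
red (0.0006915253400802679, ((0.6295045614242554, 0.11830484867095947), (0.09000643342733383, 0.09068509191274643), 79.16864776611328), array([0.62949227, 0.11830898, 0.004     ]))
red (0.000373817682266242, ((0.6321632266044617, 0.11886665970087051), (0.09004376083612442, 0.09033005684614182), 79.09965515136719), array([0.63293555, 0.11991796, 0.004     ]))
blue (0.009627111554145806, ((0.573093593120575, -0.17589282989501953), (0.08511443436145782, 0.08525845408439636), 79.1010513305664), array([ 0.57276561, -0.17591925,  0.004     ]))
blue (0.005117543339729302, ((0.5762749910354614, -0.1744367778301239), (0.08723358809947968, 0.08764886856079102), 79.24815368652344), array([ 0.5770353 , -0.17361107,  0.004     ]))
```

```bash
cat > go.py <<'E'
import sys
from h import *
from scipy.spatial.transform import Rotation as Ro
o=telemetry.get_obs();p=o['position'];R=Ro.from_quat(o['tool_rot'])
x,y,z=map(float,sys.argv[1:4]);yaw=float(sys.argv[4]) if len(sys.argv)>4 else 0
T=Ro.from_euler('z',yaw,degrees=True)*Ro.from_quat([0,1,0,0])
print('t',round(o['time'],2),'pos',p.round(4),'w',round(o['grip_width'],4),'F',o['ft_force'].round(2))
print('mm d',(R.inv().apply(np.array([x,y,z])-p)*1000).round(1),'rot',(R.inv()*T).as_rotvec(degrees=True).round(2),'q',o['q'].round(2))
E
python3 go.py 0.48 0.319 0.2
```

```text
t 0.1 pos [0.2197 0.5845 0.2407] w 0.0869 F [ 0.46  0.67 -0.01]
mm d [-337.1 -156.7   40.8] rot [ -0.11  -0.04 -20.62] q [ 1.03  0.53  1.43 -0.    1.18 -0.18]
```

Emit:
{"method": "step_arm", "body": {
  "targets": [
    {"dx": -0.04, "dy": -0.02, "dz": 0, "rz": -3},
    {"dx": -0.09, "dy": -0.043, "dz": 0.005, "rz": -8},
    {"dx": -0.145, "dy": -0.068, "dz": 0.015, "rz": -13},
    {"dx": -0.2, "dy": -0.093, "dz": 0.025, "rz": -18},
    {"dx": -0.25, "dy": -0.117, "dz": 0.035, "rz": -20.6}
  ],
  "gripper": 1,
  "force": 25
}}

```text
invalid input
```

```bash
python3 go.py 0.48 0.319 0.2
```

```text
t 0.1 pos [0.2197 0.5845 0.2407] w 0.0869 F [ 0.46  0.67 -0.01]
mm d [-337.1 -156.7   40.8] rot [ -0.11  -0.04 -20.62] q [ 1.03  0.53  1.43 -0.    1.18 -0.18]
```

Every key may be required, so I'll include rx and ry.

Emit:
{"method": "step_arm", "body": {
  "targets": [
    {"dx": -0.04, "dy": -0.02, "dz": 0, "rx": 0, "ry": 0, "rz": -3},
    {"dx": -0.09, "dy": -0.043, "dz": 0.005, "rx": 0, "ry": 0, "rz": -8},
    {"dx": -0.145, "dy": -0.068, "dz": 0.015, "rx": 0, "ry": 0, "rz": -13},
    {"dx": -0.2, "dy": -0.093, "dz": 0.025, "rx": 0, "ry": 0, "rz": -18},
    {"dx": -0.25, "dy": -0.117, "dz": 0.035, "rx": 0, "ry": 0, "rz": -20.6}
  ],
  "gripper": 1,
  "force": 25
}}

```text
time: 0.72
position: [0.4136, 0.3852, 0.2052]
tool_rot: [-0.001, 1.0, -0.001, -0.001]
ft_force: [0.4, 0.6, -0.8]
grip_width: 0.0874
```

```bash
python3 go.py 0.48 0.319 0.2
```

```text
t 0.72 pos [0.4136 0.3852 0.2052] w 0.0874 F [ 0.36  0.61 -0.77]
mm d [-66.3 -66.3   5.3] rot [-0.11 -0.07  0.07] q [ 0.55  0.49  1.62 -0.    1.03 -1.02]
```

Emit:
{"method": "step_arm", "body": {
  "targets": [
    {"dx": -0.03, "dy": -0.03, "dz": 0, "rx": 0, "ry": 0, "rz": 0},
    {"dx": -0.066, "dy": -0.066, "dz": 0.005, "rx": 0, "ry": 0, "rz": 0},
    {"dx": -0.066, "dy": -0.066, "dz": 0.005, "rx": 0, "ry": 0, "rz": 0},
    {"dx": -0.066, "dy": -0.066, "dz": 0.005, "rx": 0, "ry": 0, "rz": 0},
    {"dx": -0.066, "dy": -0.066, "dz": 0.005, "rx": 0, "ry": 0, "rz": 0}
  ]
}}

```text
time: 1.35
position: [0.4786, 0.3201, 0.2002]
tool_rot: [-0.001, 1.0, -0.001, -0.001]
ft_force: [0.5, -0.4, 0.2]
grip_width: 0.0872
```

```bash
python3 - <<'E'
from h import *
c=viewer.camera('wrist');save(c,'w1.png');np.savez('/tmp/w1.npz',**c)
print(-c['R'].T@c['t'],c['R'])
P=cloud(c);ok=c['depth']>0
w=P[ok];w=w[(np.linalg.norm(w[:,:2]-[.52,.3185],axis=1)<.04)&(w[:,2]>.02)&(w[:,2]<.035)]
print(len(w),circfit(w,.032),np.median(w[:,2]))
E
python3 go.py 0.52 0.3187 0.08
```

```text
[0.39787673 0.32162512 0.34371306] [[-0.00304936  0.99999253 -0.00237522]
 [ 0.95710931  0.00360671  0.28970461]
 [ 0.28971101 -0.00138993 -0.95711316]]
2884 (array([0.51863742, 0.31996167]), 0.032364074140787125, array([0.5171284 , 0.31993898])) 0.025983156350349763
t 1.4 pos [0.4786 0.3203 0.2003] w 0.0869 F [-0.56  0.17  0.24]
mm d [-41.6  -1.5 120.2] rot [-0.1  -0.1   0.18] q [ 0.4   0.51  1.6  -0.    1.03 -1.18]
```

View pics/w1.png

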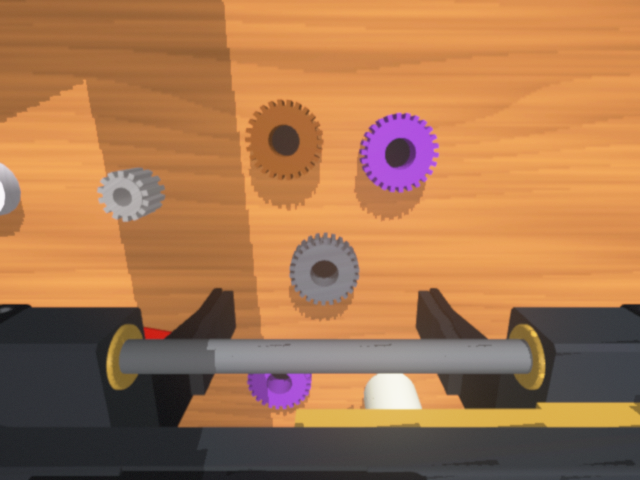

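Emit:
{"method": "step_arm", "body": {
  "targets": [
    {"dx": -0.02, "dy": -0.001, "dz": 0.02, "rx": 0, "ry": 0, "rz": 0},
    {"dx": -0.041, "dy": -0.001, "dz": 0.06, "rx": 0, "ry": 0, "rz": 0},
    {"dx": -0.041, "dy": -0.001, "dz": 0.11, "rx": 0, "ry": 0, "rz": 0},
    {"dx": -0.041, "dy": -0.001, "dz": 0.15, "rx": 0, "ry": 0, "rz": 0},
    {"dx": -0.041, "dy": -0.001, "dz": 0.17, "rx": 0, "ry": 0, "rz": 0}
  ]
}}

```text
time: 2.02
position: [0.5175, 0.3195, 0.0281]
tool_rot: [-0.002, 1.0, -0.002, -0.002]
ft_force: [-0.2, -0.4, -0.3]
grip_width: 0.0868
```

```bash
python3 go.py 0.5195 0.3190 0.023
```

```text
t 2.02 pos [0.5175 0.3195 0.0281] w 0.0868 F [-0.17 -0.42 -0.34]
mm d [-2.1 -0.5  5.1] rot [-0.17 -0.28  0.27] q [ 0.37  0.8   1.61 -0.    0.74 -1.2 ]
```

Emit:
{"method": "step_arm", "body": {
  "targets": [
    {"dx": -0.002, "dy": 0, "dz": 0.005, "rx": 0, "ry": 0, "rz": 0},
    {"dx": -0.002, "dy": 0, "dz": 0.005, "rx": 0, "ry": 0, "rz": 0},
    {"dx": -0.002, "dy": 0, "dz": 0.005, "rx": 0, "ry": 0, "rz": 0},
    {"dx": -0.002, "dy": 0, "dz": 0.005, "rx": 0, "ry": 0, "rz": 0},
    {"dx": -0.002, "dy": 0, "dz": 0.005, "rx": 0, "ry": 0, "rz": 0}
  ],
  "gripper": 0.5,
  "force": 25
}}

```text
time: 2.65
position: [0.5203, 0.3197, 0.0246]
tool_rot: [-0.002, 1.0, -0.001, -0.001]
ft_force: [-0.8, -0.7, 7.5]
grip_width: 0.0634
```

```bash
python3 go.py 0.5195 0.3190 0.023
```

```text
t 2.65 pos [0.5203 0.3197 0.0246] w 0.0634 F [-0.83 -0.72  7.49]
mm d [ 0.8 -0.7  1.6] rot [-0.14 -0.15  0.28] q [ 0.37  0.81  1.6  -0.    0.73 -1.21]
```

Emit:
{"method": "step_arm", "body": {
  "targets": [
    {"dx": 0, "dy": 0, "dz": -0.005, "rx": 0, "ry": 0, "rz": 0},
    {"dx": 0, "dy": 0, "dz": -0.02, "rx": 0, "ry": 0, "rz": 0},
    {"dx": 0, "dy": 0, "dz": -0.05, "rx": 0, "ry": 0, "rz": 0},
    {"dx": 0, "dy": 0, "dz": -0.08, "rx": 0, "ry": 0, "rz": 0},
    {"dx": 0, "dy": 0, "dz": -0.09, "rx": 0, "ry": 0, "rz": 0}
  ]
}}

```text
time: 3.28
position: [0.5215, 0.3204, 0.1167]
tool_rot: [-0.002, 1.0, -0.0, 0.0]
ft_force: [-0.4, 0.4, -5.4]
grip_width: 0.0635
```

```bash
cat >> h.py <<'E'
def held(c,o,zlo,zhi,R):
    P=cloud(c)[c['depth']>0];p=o['position']
    w=P[(np.linalg.norm(P[:,:2]-p[:2],axis=1)<R+.006)&(P[:,2]>p[2]+zlo)&(P[:,2]<p[2]+zhi)]
    return len(w),w
E
python3 - <<'E'
from h import *
c=viewer.camera('wrist');save(c,'w2.png');o=telemetry.get_obs()
n,w=held(c,o,-.03,.03,.034)
h,e=np.histogram(w[:,2],bins=np.arange(o['position'][2]-.03,o['position'][2]+.03,.003));print(o['position'],h,e.round(3))
E
python3 go.py 0.575 -0.1755 0.115
```

```text
[0.52143068 0.32037037 0.11700615] [   0   13 1102  518  461  502  504  560  750 1485 7405  254  235  190
  143  154  200  202  102] [0.087 0.09  0.093 0.096 0.099 0.102 0.105 0.108 0.111 0.114 0.117 0.12
 0.123 0.126 0.129 0.132 0.135 0.138 0.141 0.144]
t 3.33 pos [0.5214 0.3204 0.117 ] w 0.0633 F [ 0.53  1.12 -4.59]
mm d [ -51.1 -496.1    2.5] rot [-0.06  0.04  0.29] q [ 0.37  0.67  1.57 -0.    0.9  -1.21]
```

View pics/w2.png

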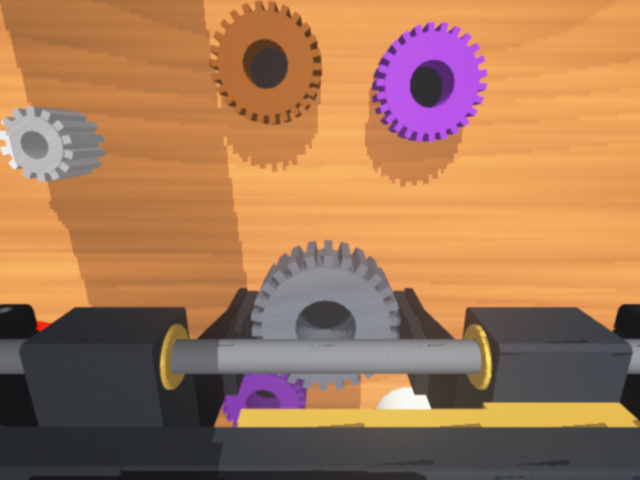

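Emit:
{"method": "step_arm", "body": {
  "targets": [
    {"dx": -0.005, "dy": -0.03, "dz": -0.03, "rx": 0, "ry": 0, "rz": 0},
    {"dx": -0.02, "dy": -0.08, "dz": -0.06, "rx": 0, "ry": 0, "rz": 0},
    {"dx": -0.05, "dy": -0.13, "dz": -0.08, "rx": 0, "ry": 0, "rz": 0},
    {"dx": -0.08, "dy": -0.18, "dz": -0.09, "rx": 0, "ry": 0, "rz": 0},
    {"dx": -0.1, "dy": -0.23, "dz": -0.09, "rx": 0, "ry": 0, "rz": 0.3}
  ]
}}

```text
time: 3.95
position: [0.6238, 0.0892, 0.2073]
tool_rot: [0.0, 1.0, -0.0, 0.001]
ft_force: [0.8, 0.9, -4.9]
grip_width: 0.0634
```

Emit:
{"method": "step_arm", "body": {
  "targets": [
    {"dx": -0.02, "dy": -0.055, "dz": 0, "rx": 0, "ry": 0, "rz": 0},
    {"dx": -0.03, "dy": -0.11, "dz": 0, "rx": 0, "ry": 0, "rz": 0},
    {"dx": -0.03, "dy": -0.17, "dz": 0, "rx": 0, "ry": 0, "rz": 0},
    {"dx": -0.03, "dy": -0.22, "dz": 0, "rx": 0, "ry": 0, "rz": 0},
    {"dx": -0.03, "dy": -0.25, "dz": 0, "rx": 0, "ry": 0, "rz": 0}
  ]
}}

```text
time: 4.58
position: [0.6523, -0.1635, 0.2055]
tool_rot: [0.002, 1.0, -0.0, -0.001]
ft_force: [0.0, 1.1, -4.7]
grip_width: 0.0637
```

```bash
python3 - <<'E'
from h import *
c=viewer.camera('wrist');save(c,'w3.png');np.savez('/tmp/w3.npz',**c)
print(padfit(c,'blue'))
E
python3 go.py 0.575 -0.1755 0.115
```

```text
(0.004422612786293023, ((0.5725369453430176, -0.1758175641298294), (0.08785183727741241, 0.08772554993629456), 79.11273956298828), array([ 0.57072164, -0.17593523,  0.004     ]))
t 4.62 pos [ 0.6526 -0.1677  0.2056] w 0.0636 F [ 0.53 -3.63 -5.79]
mm d [77.5 -7.7 90.6] rot [-0.25 -0.01 -0.27] q [-0.42  0.63  1.34 -0.    1.17 -1.98]
```

View pics/w3.png

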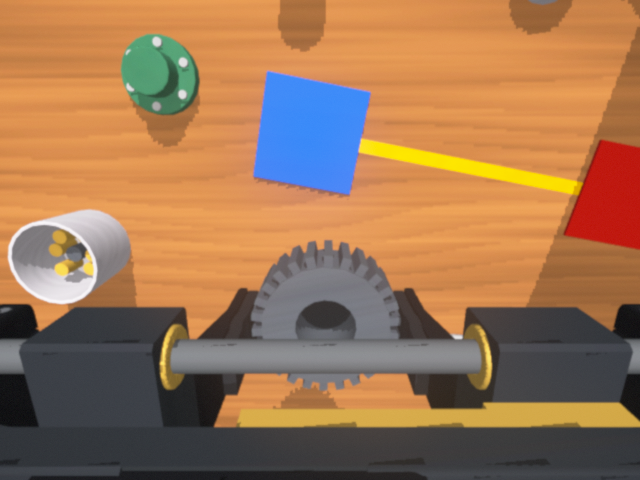

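Emit:
{"method": "step_arm", "body": {
  "targets": [
    {"dx": 0.035, "dy": -0.003, "dz": 0.02, "rx": 0, "ry": 0, "rz": 0},
    {"dx": 0.07, "dy": -0.005, "dz": 0.05, "rx": 0, "ry": 0, "rz": -0.2},
    {"dx": 0.078, "dy": -0.008, "dz": 0.1, "rx": 0, "ry": 0, "rz": -0.2},
    {"dx": 0.078, "dy": -0.008, "dz": 0.135, "rx": 0, "ry": 0, "rz": -0.2},
    {"dx": 0.078, "dy": -0.008, "dz": 0.155, "rx": 0, "ry": 0, "rz": -0.2}
  ]
}}

```text
time: 5.25
position: [0.5722, -0.1749, 0.0474]
tool_rot: [0.001, 1.0, -0.001, -0.003]
ft_force: [0.9, -0.3, -5.7]
grip_width: 0.0639
```

```bash
python3 go.py 0.5743 -0.1757 0.0285
```

```text
t 5.25 pos [ 0.5722 -0.1749  0.0474] w 0.0639 F [ 0.91 -0.31 -5.69]
mm d [-2.2 -0.8 18.9] rot [-0.09 -0.31 -0.1 ] q [-0.48  0.76  1.63 -0.01  0.75 -2.05]
```

Emit:
{"method": "step_arm", "body": {
  "targets": [
    {"dx": -0.002, "dy": -0.001, "dz": 0.004, "rx": 0, "ry": -0.3, "rz": 0},
    {"dx": -0.002, "dy": -0.001, "dz": 0.009, "rx": 0, "ry": -0.3, "rz": 0},
    {"dx": -0.002, "dy": -0.001, "dz": 0.013, "rx": 0, "ry": -0.3, "rz": 0},
    {"dx": -0.002, "dy": -0.001, "dz": 0.014, "rx": 0, "ry": -0.3, "rz": 0},
    {"dx": -0.002, "dy": -0.001, "dz": 0.015, "rx": 0, "ry": -0.3, "rz": 0}
  ]
}}

```text
time: 5.88
position: [0.5746, -0.1761, 0.0329]
tool_rot: [0.001, 1.0, -0.001, 0.0]
ft_force: [0.2, -0.3, -4.5]
grip_width: 0.0633
```

```bash
python3 go.py 0.5743 -0.1757 0.0285
```

```text
t 5.88 pos [ 0.5746 -0.1761  0.0329] w 0.0633 F [ 0.18 -0.28 -4.49]
mm d [0.3 0.4 4.4] rot [-0.12  0.05 -0.09] q [-0.48  0.79  1.63 -0.    0.72 -2.05]
```

Emit:
{"method": "step_arm", "body": {
  "targets": [
    {"dx": 0, "dy": 0, "dz": 0.001, "rx": 0, "ry": 0, "rz": 0},
    {"dx": 0, "dy": 0, "dz": 0.002, "rx": 0, "ry": 0, "rz": 0},
    {"dx": 0, "dy": 0, "dz": 0.003, "rx": 0, "ry": 0, "rz": 0},
    {"dx": 0, "dy": 0, "dz": 0.004, "rx": 0, "ry": 0, "rz": 0},
    {"dx": 0, "dy": 0, "dz": 0.004, "rx": 0, "ry": 0, "rz": 0}
  ]
}}

```text
time: 6.5
position: [0.5745, -0.1761, 0.0288]
tool_rot: [0.001, 1.0, -0.001, 0.0]
ft_force: [-0.5, -0.2, -4.7]
grip_width: 0.0636
```

```bash
python3 go.py 0.5743 -0.1757 0.0285
```

```text
t 6.5 pos [ 0.5745 -0.1761  0.0288] w 0.0636 F [-0.48 -0.22 -4.7 ]
mm d [0.2 0.4 0.3] rot [-0.12  0.04 -0.09] q [-0.48  0.8   1.63 -0.    0.71 -2.05]
```

Not touching yet, so I'll go on in half-millimetre steps.

Emit:
{"method": "step_arm", "body": {
  "targets": [
    {"dx": 0, "dy": 0, "dz": 0.0004, "rx": 0, "ry": 0, "rz": 0},
    {"dx": 0, "dy": 0, "dz": 0.0008, "rx": 0, "ry": 0, "rz": 0},
    {"dx": 0, "dy": 0, "dz": 0.0012, "rx": 0, "ry": 0, "rz": 0},
    {"dx": 0, "dy": 0, "dz": 0.0012, "rx": 0, "ry": 0, "rz": 0},
    {"dx": 0, "dy": 0, "dz": 0.0012, "rx": 0, "ry": 0, "rz": 0}
  ]
}}

```text
time: 7.12
position: [0.5746, -0.1761, 0.0286]
tool_rot: [0.001, 1.0, -0.001, 0.001]
ft_force: [-1.8, 2.3, 6.2]
grip_width: 0.0635
```

```bash
python3 go.py 0.5743 -0.1757 0.0285
```

```text
t 7.12 pos [ 0.5746 -0.1761  0.0286] w 0.0635 F [-1.82  2.3   6.19]
mm d [0.3 0.4 0.1] rot [-0.13  0.06 -0.09] q [-0.48  0.8   1.63 -0.    0.71 -2.05]
```

Emit:
{"method": "step_arm", "body": {
  "targets": [
    {"dx": 0, "dy": 0, "dz": 0, "rx": 0, "ry": 0, "rz": 0},
    {"dx": 0, "dy": 0, "dz": 0, "rx": 0, "ry": 0, "rz": 0},
    {"dx": 0, "dy": 0, "dz": 0, "rx": 0, "ry": 0, "rz": 0},
    {"dx": 0, "dy": 0, "dz": -0.005, "rx": 0, "ry": 0, "rz": 0},
    {"dx": 0, "dy": 0, "dz": -0.03, "rx": 0, "ry": 0, "rz": 0}
  ],
  "gripper": 1
}}

```text
time: 7.75
position: [0.5735, -0.1755, 0.0577]
tool_rot: [0.001, 1.0, -0.0, -0.001]
ft_force: [0.4, -0.7, -0.2]
grip_width: 0.0865
```

Emit:
{"method": "step_arm", "body": {
  "targets": [
    {"dx": 0, "dy": 0, "dz": -0.05, "rx": 0, "ry": 0, "rz": 0},
    {"dx": 0, "dy": 0.03, "dz": -0.1, "rx": 0, "ry": 0, "rz": 0},
    {"dx": 0.01, "dy": 0.08, "dz": -0.12, "rx": 0, "ry": 0, "rz": 0},
    {"dx": 0.03, "dy": 0.13, "dz": -0.13, "rx": 0, "ry": 0, "rz": 0},
    {"dx": 0.06, "dy": 0.18, "dz": -0.14, "rx": 0, "ry": 0, "rz": 0}
  ]
}}

```text
time: 8.38
position: [0.5142, 0.006, 0.1987]
tool_rot: [0.001, 1.0, -0.0, 0.0]
ft_force: [-0.5, 0.6, -0.1]
grip_width: 0.0867
```

```bash
cat > chk.py <<'E'
import sys
from h import *
# chk.py cam name x y h R
a=sys.argv
c=viewer.camera(a[1]);save(c,a[2]+'.png');np.savez('/tmp/%s.npz'%a[2],**c)
P=cloud(c)[c['depth']>0]
for k in range(3,len(a),4):
    x,y,h,R=map(float,a[k:k+4])
    w=P[(np.linalg.norm(P[:,:2]-[x,y],axis=1)<R+.012)&(P[:,2]>h-.006)&(P[:,2]<h+.008)]
    if len(w)<8: print('none');continue
    f=circfit(w,R);print(a[1],'circ',f[0].round(4),round(f[1],4),'mean',f[2].round(4),'z',np.median(w[:,2]).round(4),len(w))
E
python3 chk.py top t1 .573 -.1757 .030 .032 .4465 .0135 .018 .026 ; python3 chk.py scene s1 .573 -.1757 .030 .032 .4465 .0135 .018 .026;  python3 go.py 0.43 0.0135 0.15
```

```text
top circ [ 0.5737 -0.1753] 0.0321 mean [ 0.5736 -0.1747] z 0.0289 353
top circ [0.4462 0.0136] 0.0258 mean [0.4464 0.0134] z 0.017 312
scene circ [ 0.5747 -0.1768] 0.0343 mean [ 0.576  -0.1742] z 0.0287 389
scene circ [0.4449 0.0128] 0.0288 mean [0.4473 0.0137] z 0.0164 335
t 8.47 pos [0.5096 0.0093 0.1985] w 0.0869 F [0.29 0.05 0.25]
mm d [79.3  4.4 49. ] rot [ 0.09 -0.35  0.18] q [-0.2   0.44  1.76  0.    0.95 -1.78]
```

Emit:
{"method": "step_arm", "body": {
  "targets": [
    {"dx": 0.03, "dy": 0.002, "dz": 0.02, "rx": 0, "ry": 0, "rz": 0},
    {"dx": 0.055, "dy": 0.0045, "dz": 0.07, "rx": 0, "ry": -0.3, "rz": 0.2},
    {"dx": 0.0625, "dy": 0.0045, "dz": 0.12, "rx": 0, "ry": -0.3, "rz": 0.2},
    {"dx": 0.0625, "dy": 0.0045, "dz": 0.145, "rx": 0, "ry": -0.3, "rz": 0.2},
    {"dx": 0.0625, "dy": 0.0045, "dz": 0.155, "rx": 0, "ry": -0.3, "rz": 0.2}
  ]
}}

```text
time: 9.1
position: [0.4462, 0.0133, 0.0426]
tool_rot: [0.0, 1.0, 0.001, -0.001]
ft_force: [-0.1, 0.2, 0.5]
grip_width: 0.0872
```

```bash
python3 go.py 0.4468 0.0137 0.022
```

```text
t 9.1 pos [0.4462 0.0133 0.0426] w 0.0872 F [-0.12  0.18  0.49]
mm d [-0.6  0.3 20.6] rot [ 0.1  -0.13 -0.05] q [-0.22  0.68  2.02  0.    0.44 -1.79]
```

Emit:
{"method": "step_arm", "body": {
  "targets": [
    {"dx": -0.0005, "dy": 0, "dz": 0.01, "rx": 0, "ry": 0, "rz": 0},
    {"dx": -0.0005, "dy": 0, "dz": 0.018, "rx": 0, "ry": 0, "rz": 0},
    {"dx": -0.0005, "dy": 0, "dz": 0.0205, "rx": 0, "ry": 0, "rz": 0},
    {"dx": -0.0005, "dy": 0, "dz": 0.0205, "rx": 0, "ry": 0, "rz": 0},
    {"dx": -0.0005, "dy": 0, "dz": 0.0205, "rx": 0, "ry": 0, "rz": 0}
  ]
}}

```text
time: 9.72
position: [0.4469, 0.0134, 0.0225]
tool_rot: [0.0, 1.0, 0.001, -0.001]
ft_force: [0.0, -0.7, 0.1]
grip_width: 0.087
```

Emit:
{"method": "step_arm", "body": {
  "targets": [
    {"dx": 0, "dy": 0, "dz": 0, "rx": 0, "ry": 0, "rz": 0},
    {"dx": 0, "dy": 0, "dz": 0, "rx": 0, "ry": 0, "rz": 0},
    {"dx": 0, "dy": 0, "dz": 0, "rx": 0, "ry": 0, "rz": 0},
    {"dx": 0, "dy": 0, "dz": 0, "rx": 0, "ry": 0, "rz": 0},
    {"dx": 0, "dy": 0, "dz": 0, "rx": 0, "ry": 0, "rz": 0}
  ],
  "gripper": 0.4,
  "force": 15
}}

```text
time: 10.35
position: [0.4469, 0.0134, 0.0225]
tool_rot: [0.0, 1.0, 0.001, -0.001]
ft_force: [-0.5, 0.5, 0.6]
grip_width: 0.0518
```

```bash
python3 go.py 0.4468 0.0137 0.022
```

```text
t 10.35 pos [0.4469 0.0134 0.0225] w 0.0518 F [-0.51  0.47  0.55]
mm d [0.1 0.3 0.5] rot [ 0.09 -0.09 -0.04] q [-0.22  0.72  2.03  0.    0.39 -1.79]
```

Emit:
{"method": "step_arm", "body": {
  "targets": [
    {"dx": 0, "dy": 0, "dz": -0.01, "rx": 0, "ry": 0, "rz": 0},
    {"dx": 0, "dy": 0, "dz": -0.04, "rx": 0, "ry": 0, "rz": 0},
    {"dx": -0.02, "dy": -0.03, "dz": -0.08, "rx": 0, "ry": 0, "rz": 0},
    {"dx": -0.05, "dy": -0.07, "dz": -0.09, "rx": 0, "ry": 0, "rz": 0},
    {"dx": -0.08, "dy": -0.12, "dz": -0.09, "rx": 0, "ry": 0, "rz": 0}
  ]
}}

```text
time: 10.98
position: [0.5281, -0.1075, 0.1142]
tool_rot: [-0.0, 1.0, 0.0, 0.001]
ft_force: [1.1, 0.5, -1.9]
grip_width: 0.0515
```

```bash
python3 go.py 0.5743 -0.176 0.0525
```

```text
t 10.97 pos [ 0.5281 -0.1075  0.1142] w 0.0515 F [ 1.13  0.54 -1.88]
mm d [-46.1 -68.6  61.7] rot [0.04 0.06 0.05] q [-0.41  0.6   1.76  0.    0.78 -1.98]
```

Emit:
{"method": "step_arm", "body": {
  "targets": [
    {"dx": -0.025, "dy": -0.037, "dz": 0, "rx": 0, "ry": 0, "rz": 0},
    {"dx": -0.042, "dy": -0.062, "dz": 0.005, "rx": 0, "ry": 0, "rz": 0},
    {"dx": -0.046, "dy": -0.0685, "dz": 0.025, "rx": 0, "ry": 0, "rz": 0},
    {"dx": -0.046, "dy": -0.0685, "dz": 0.04, "rx": 0, "ry": 0, "rz": 0},
    {"dx": -0.046, "dy": -0.0685, "dz": 0.05, "rx": 0, "ry": 0, "rz": 0}
  ]
}}

```text
time: 11.6
position: [0.5718, -0.1737, 0.0622]
tool_rot: [-0.001, 1.0, 0.002, -0.002]
ft_force: [-0.1, 0.4, -1.6]
grip_width: 0.0517
```

```bash
python3 go.py 0.5743 -0.176 0.0525
```

```text
t 11.6 pos [ 0.5718 -0.1737  0.0622] w 0.0517 F [-0.09  0.38 -1.56]
mm d [-2.5 -2.3  9.7] rot [ 0.2  -0.21  0.1 ] q [-0.48  0.74  1.63  0.    0.78 -2.06]
```

Emit:
{"method": "step_arm", "body": {
  "targets": [
    {"dx": -0.0025, "dy": -0.0023, "dz": 0.001, "rx": 0.2, "ry": -0.2, "rz": 0},
    {"dx": -0.0025, "dy": -0.0023, "dz": 0.003, "rx": 0.2, "ry": -0.2, "rz": 0},
    {"dx": -0.0025, "dy": -0.0023, "dz": 0.005, "rx": 0.2, "ry": -0.2, "rz": 0},
    {"dx": -0.0025, "dy": -0.0023, "dz": 0.007, "rx": 0.2, "ry": -0.2, "rz": 0},
    {"dx": -0.0025, "dy": -0.0023, "dz": 0.008, "rx": 0.2, "ry": -0.2, "rz": 0}
  ]
}}

```text
time: 12.22
position: [0.5744, -0.176, 0.0544]
tool_rot: [-0.001, 1.0, -0.0, 0.0]
ft_force: [0.5, -0.1, -0.7]
grip_width: 0.0514
```

```bash
python3 go.py 0.5743 -0.176 0.0525
```

```text
t 12.22 pos [ 0.5744 -0.176   0.0544] w 0.0514 F [ 0.47 -0.14 -0.68]
mm d [0.1 0.  1.9] rot [-0.01  0.01  0.09] q [-0.48  0.75  1.63 -0.    0.76 -2.06]
```

Emit:
{"method": "step_arm", "body": {
  "targets": [
    {"dx": 0, "dy": 0, "dz": 0.0005, "rx": 0, "ry": 0, "rz": 0},
    {"dx": 0, "dy": 0, "dz": 0.001, "rx": 0, "ry": 0, "rz": 0},
    {"dx": 0, "dy": 0, "dz": 0.0015, "rx": 0, "ry": 0, "rz": 0},
    {"dx": 0, "dy": 0, "dz": 0.002, "rx": 0, "ry": 0, "rz": 0},
    {"dx": 0, "dy": 0, "dz": 0.002, "rx": 0, "ry": 0, "rz": 0}
  ]
}}

```text
time: 12.85
position: [0.5744, -0.1761, 0.0525]
tool_rot: [-0.001, 1.0, -0.0, 0.0]
ft_force: [-0.6, -0.1, 0.3]
grip_width: 0.0516
```

```bash
python3 go.py 0.5743 -0.176 0.0525
```

```text
t 12.85 pos [ 0.5744 -0.1761  0.0525] w 0.0516 F [-0.6  -0.12  0.27]
mm d [0.1 0.1 0. ] rot [-0.01  0.01  0.09] q [-0.48  0.76  1.63 -0.    0.76 -2.06]
```

Emit:
{"method": "step_arm", "body": {
  "targets": [
    {"dx": 0, "dy": 0, "dz": 0.0003, "rx": 0, "ry": 0, "rz": 0},
    {"dx": 0, "dy": 0, "dz": 0.0006, "rx": 0, "ry": 0, "rz": 0},
    {"dx": 0, "dy": 0, "dz": 0.0006, "rx": 0, "ry": 0, "rz": 0},
    {"dx": 0, "dy": 0, "dz": 0.0006, "rx": 0, "ry": 0, "rz": 0},
    {"dx": 0, "dy": 0, "dz": 0.0006, "rx": 0, "ry": 0, "rz": 0}
  ]
}}

```text
time: 13.48
position: [0.5744, -0.1761, 0.0525]
tool_rot: [-0.001, 1.0, -0.0, 0.0]
ft_force: [-1.2, 0.2, 5.1]
grip_width: 0.0517
```

```bash
python3 go.py 0.5743 -0.176 0.0525
```

```text
t 13.47 pos [ 0.5744 -0.1761  0.0525] w 0.0517 F [-1.23  0.19  5.06]
mm d [0.1 0.1 0. ] rot [-0.02  0.02  0.1 ] q [-0.48  0.76  1.63 -0.    0.76 -2.06]
```

Emit:
{"method": "step_arm", "body": {
  "targets": [
    {"dx": 0, "dy": 0, "dz": 0, "rx": 0, "ry": 0, "rz": 0},
    {"dx": 0, "dy": 0, "dz": 0, "rx": 0, "ry": 0, "rz": 0},
    {"dx": 0, "dy": 0, "dz": 0, "rx": 0, "ry": 0, "rz": 0},
    {"dx": 0, "dy": 0, "dz": -0.005, "rx": 0, "ry": 0, "rz": 0},
    {"dx": 0, "dy": 0, "dz": -0.03, "rx": 0, "ry": 0, "rz": 0}
  ],
  "gripper": 1
}}

```text
time: 14.1
position: [0.5733, -0.1755, 0.0815]
tool_rot: [-0.001, 1.0, 0.001, -0.002]
ft_force: [-0.4, 0.1, 0.4]
grip_width: 0.0856
```

Emit:
{"method": "step_arm", "body": {
  "targets": [
    {"dx": 0, "dy": 0.02, "dz": -0.04, "rx": 0, "ry": 0, "rz": 0},
    {"dx": 0.005, "dy": 0.07, "dz": -0.08, "rx": 0, "ry": 0, "rz": 0},
    {"dx": 0.03, "dy": 0.12, "dz": -0.1, "rx": 0, "ry": 0, "rz": 0},
    {"dx": 0.06, "dy": 0.17, "dz": -0.11, "rx": 0, "ry": 0, "rz": 0},
    {"dx": 0.09, "dy": 0.22, "dz": -0.11, "rx": 0, "ry": 0, "rz": 0}
  ]
}}

```text
time: 14.72
position: [0.4831, 0.0455, 0.1935]
tool_rot: [-0.001, 1.0, 0.001, 0.0]
ft_force: [0.4, 0.8, -0.4]
grip_width: 0.0867
```

```bash
python3 chk.py top t2 .5737 -.1753 .048 .026 .4492 .1514 .036 .021 ; python3 chk.py scene s2 .574 -.176 .048 .026;  python3 go.py 0.4497 0.1516 0.05
```

```text
top circ [ 0.5742 -0.1752] 0.026 mean [ 0.5739 -0.1753] z 0.0465 310
none
scene circ [ 0.5748 -0.1762] 0.0277 mean [ 0.575 -0.175] z 0.0465 316
t 14.82 pos [0.4781 0.0485 0.1923] w 0.0871 F [-0.34 -0.26 -0.61]
mm d [ 26.5 102.8 142.9] rot [ 0.19 -0.48  0.37] q [-0.13  0.41  1.83  0.    0.9  -1.71]
```

Emit:
{"method": "step_arm", "body": {
  "targets": [
    {"dx": 0.005, "dy": 0.03, "dz": 0.005, "rx": 0, "ry": 0, "rz": 0},
    {"dx": 0.015, "dy": 0.075, "dz": 0.03, "rx": 0, "ry": -0.4, "rz": 0.3},
    {"dx": 0.0265, "dy": 0.1, "dz": 0.07, "rx": 0, "ry": -0.4, "rz": 0.3},
    {"dx": 0.0265, "dy": 0.1025, "dz": 0.115, "rx": 0, "ry": -0.4, "rz": 0.3},
    {"dx": 0.0265, "dy": 0.1025, "dz": 0.135, "rx": 0, "ry": -0.4, "rz": 0.3}
  ]
}}

```text
time: 15.45
position: [0.4494, 0.1513, 0.056]
tool_rot: [-0.001, 1.0, 0.002, -0.002]
ft_force: [0.1, 0.7, 0.3]
grip_width: 0.087
```

```bash
python3 go.py 0.4498 0.1516 0.026
```

```text
t 15.45 pos [0.4494 0.1513 0.056 ] w 0.087 F [0.11 0.65 0.35]
mm d [-0.5  0.2 30. ] rot [ 0.18 -0.2   0.14] q [ 0.09  0.66  1.95  0.01  0.53 -1.49]
```

Emit:
{"method": "step_arm", "body": {
  "targets": [
    {"dx": -0.0005, "dy": 0, "dz": 0.01, "rx": 0.2, "ry": -0.2, "rz": 0},
    {"dx": -0.0005, "dy": 0, "dz": 0.022, "rx": 0.2, "ry": -0.2, "rz": 0},
    {"dx": -0.0005, "dy": 0, "dz": 0.03, "rx": 0.2, "ry": -0.2, "rz": 0},
    {"dx": -0.0005, "dy": 0, "dz": 0.03, "rx": 0.2, "ry": -0.2, "rz": 0},
    {"dx": -0.0005, "dy": 0, "dz": 0.03, "rx": 0.2, "ry": -0.2, "rz": 0}
  ]
}}

```text
time: 16.08
position: [0.4501, 0.1514, 0.0264]
tool_rot: [-0.001, 1.0, -0.0, 0.0]
ft_force: [-0.2, 0.6, 0.3]
grip_width: 0.0871
```

Emit:
{"method": "step_arm", "body": {
  "targets": [
    {"dx": 0, "dy": 0, "dz": 0, "rx": 0, "ry": 0, "rz": 0},
    {"dx": 0, "dy": 0, "dz": 0, "rx": 0, "ry": 0, "rz": 0},
    {"dx": 0, "dy": 0, "dz": 0, "rx": 0, "ry": 0, "rz": 0},
    {"dx": 0, "dy": 0, "dz": 0, "rx": 0, "ry": 0, "rz": 0},
    {"dx": 0, "dy": 0, "dz": 0, "rx": 0, "ry": 0, "rz": 0}
  ],
  "gripper": 0.3,
  "force": 20
}}

```text
time: 16.7
position: [0.4502, 0.1514, 0.0264]
tool_rot: [-0.001, 1.0, -0.0, 0.001]
ft_force: [0.3, -0.0, 0.1]
grip_width: 0.0448
```

```bash
python3 go.py 0.4498 0.1516 0.026
```

```text
t 16.7 pos [0.4502 0.1514 0.0264] w 0.0448 F [ 0.3  -0.02  0.12]
mm d [0.4 0.2 0.4] rot [-0.02  0.06  0.13] q [ 0.09  0.72  1.96 -0.    0.46 -1.48]
```

Still closing: 44.8 mm against 42 mm. I'll wait and then lift.

Emit:
{"method": "step_arm", "body": {
  "targets": [
    {"dx": 0, "dy": 0, "dz": 0, "rx": 0, "ry": 0, "rz": 0},
    {"dx": 0, "dy": 0, "dz": 0, "rx": 0, "ry": 0, "rz": 0},
    {"dx": 0, "dy": 0, "dz": -0.01, "rx": 0, "ry": 0, "rz": 0},
    {"dx": 0, "dy": 0, "dz": -0.04, "rx": 0, "ry": 0, "rz": 0},
    {"dx": 0, "dy": 0, "dz": -0.08, "rx": 0, "ry": 0, "rz": 0}
  ]
}}

```text
time: 17.32
position: [0.449, 0.1513, 0.1068]
tool_rot: [-0.001, 1.0, -0.0, -0.001]
ft_force: [0.7, -1.3, -3.6]
grip_width: 0.0414
```

```bash
python3 go.py 0.7 0.12 0.2
```

```text
t 17.32 pos [0.449  0.1513 0.1068] w 0.0414 F [ 0.74 -1.33 -3.59]
mm d [-250.7  -31.9  -93.7] rot [-0.03 -0.12  0.12] q [ 0.09  0.56  1.92 -0.    0.66 -1.48]
```

Emit:
{"method": "step_arm", "body": {
  "targets": [
    {"dx": -0.03, "dy": -0.003, "dz": -0.02, "rx": 0, "ry": 0, "rz": 0},
    {"dx": -0.085, "dy": -0.01, "dz": -0.05, "rx": 0, "ry": 0, "rz": 0},
    {"dx": -0.14, "dy": -0.017, "dz": -0.07, "rx": 0, "ry": 0, "rz": 0},
    {"dx": -0.2, "dy": -0.025, "dz": -0.09, "rx": 0, "ry": 0, "rz": 0},
    {"dx": -0.25, "dy": -0.032, "dz": -0.094, "rx": 0, "ry": 0, "rz": 0}
  ]
}}

```text
time: 17.95
position: [0.7016, 0.1195, 0.2025]
tool_rot: [-0.001, 1.0, -0.0, 0.001]
ft_force: [1.0, -0.2, -3.2]
grip_width: 0.0415
```

Emit:
{"method": "step_arm", "body": {
  "targets": [
    {"dx": -0.008, "dy": 0, "dz": 0, "rx": 0, "ry": 0, "rz": 0},
    {"dx": -0.008, "dy": 0, "dz": 0, "rx": 0, "ry": 0, "rz": 0},
    {"dx": -0.008, "dy": 0, "dz": 0, "rx": 0, "ry": 0, "rz": 0},
    {"dx": -0.008, "dy": 0, "dz": 0, "rx": 0, "ry": 0, "rz": 0},
    {"dx": -0.008, "dy": 0, "dz": 0, "rx": 0, "ry": 0, "rz": 0}
  ]
}}

```text
time: 18.58
position: [0.7088, 0.1199, 0.2027]
tool_rot: [-0.001, 1.0, -0.0, 0.0]
ft_force: [0.1, -0.5, -2.6]
grip_width: 0.0413
```

```bash
python3 - <<'E'
from h import *
c=viewer.camera('wrist');save(c,'w4.png');np.savez('/tmp/w4.npz',**c)
print(padfit(c,'red'))
E
python3 go.py 0.6302 0.1188 0.07
```

```text
(0.000503957569599145, ((0.6293776035308838, 0.11874407529830933), (0.089676633477211, 0.08981940895318985), 79.24273681640625), array([0.62755998, 0.11881892, 0.004     ]))
t 18.62 pos [0.709  0.1198 0.2027] w 0.0413 F [ 0.21  0.52 -2.13]
mm d [ 78.9  -0.7 132.7] rot [-0.03  0.05  0.14] q [ 0.01  0.7   1.21 -0.    1.24 -1.56]
```

View pics/w4.png

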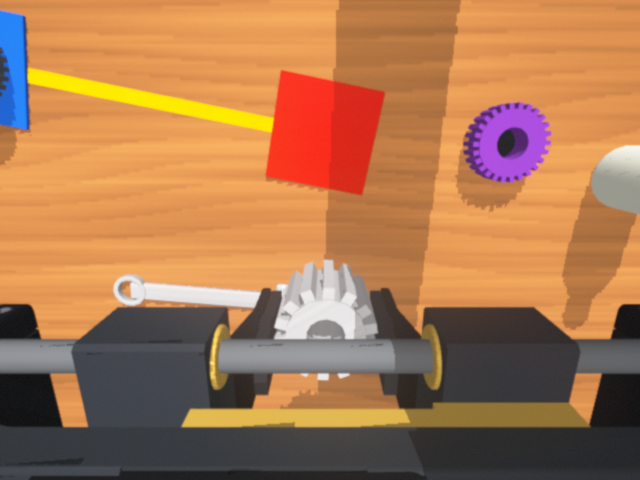

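Emit:
{"method": "step_arm", "body": {
  "targets": [
    {"dx": 0.03, "dy": 0, "dz": 0.02, "rx": 0, "ry": 0, "rz": 0},
    {"dx": 0.07, "dy": -0.001, "dz": 0.05, "rx": 0, "ry": 0, "rz": 0},
    {"dx": 0.0785, "dy": -0.001, "dz": 0.1, "rx": 0, "ry": 0, "rz": 0},
    {"dx": 0.0785, "dy": -0.001, "dz": 0.14, "rx": 0, "ry": 0, "rz": 0},
    {"dx": 0.0785, "dy": -0.001, "dz": 0.155, "rx": 0, "ry": 0, "rz": 0}
  ]
}}

```text
time: 19.25
position: [0.629, 0.1185, 0.0455]
tool_rot: [-0.001, 1.0, -0.0, -0.002]
ft_force: [0.5, -0.5, -2.9]
grip_width: 0.0415
```

```bash
python3 go.py 0.6306 0.1188 0.0304
```

```text
t 19.25 pos [0.629  0.1185 0.0455] w 0.0415 F [ 0.51 -0.46 -2.93]
mm d [-1.6  0.3 15.1] rot [-0.04 -0.19  0.15] q [ 0.01  0.8   1.52 -0.    0.82 -1.56]
```

Emit:
{"method": "step_arm", "body": {
  "targets": [
    {"dx": -0.0015, "dy": 0, "dz": 0.003, "rx": 0, "ry": -0.2, "rz": 0},
    {"dx": -0.0015, "dy": 0, "dz": 0.006, "rx": 0, "ry": -0.2, "rz": 0},
    {"dx": -0.0015, "dy": 0, "dz": 0.009, "rx": 0, "ry": -0.2, "rz": 0},
    {"dx": -0.0015, "dy": 0, "dz": 0.0115, "rx": 0, "ry": -0.2, "rz": 0},
    {"dx": -0.0015, "dy": 0, "dz": 0.013, "rx": 0, "ry": -0.2, "rz": 0}
  ]
}}

```text
time: 19.88
position: [0.6307, 0.1185, 0.0329]
tool_rot: [-0.001, 1.0, -0.0, 0.0]
ft_force: [-0.1, -0.2, -2.0]
grip_width: 0.0412
```

```bash
python3 go.py 0.6306 0.1188 0.0304
```

```text
t 19.88 pos [0.6307 0.1185 0.0329] w 0.0412 F [-0.15 -0.15 -2.03]
mm d [0.1 0.3 2.5] rot [-0.04  0.05  0.14] q [ 0.01  0.82  1.52 -0.    0.8  -1.56]
```

Emit:
{"method": "step_arm", "body": {
  "targets": [
    {"dx": 0, "dy": 0, "dz": 0.0008, "rx": 0, "ry": 0, "rz": 0},
    {"dx": 0, "dy": 0, "dz": 0.0015, "rx": 0, "ry": 0, "rz": 0},
    {"dx": 0, "dy": 0, "dz": 0.002, "rx": 0, "ry": 0, "rz": 0},
    {"dx": 0, "dy": 0, "dz": 0.0025, "rx": 0, "ry": 0, "rz": 0},
    {"dx": 0, "dy": 0, "dz": 0.0028, "rx": 0, "ry": 0, "rz": 0}
  ]
}}

```text
time: 20.5
position: [0.6307, 0.1185, 0.0304]
tool_rot: [-0.001, 1.0, -0.0, 0.0]
ft_force: [-1.0, -0.5, 1.3]
grip_width: 0.0414
```

```bash
python3 go.py 0.6306 0.1188 0.0304
```

```text
t 20.5 pos [0.6307 0.1185 0.0304] w 0.0414 F [-1.04 -0.45  1.26]
mm d [0.1 0.3 0. ] rot [-0.04  0.04  0.14] q [ 0.01  0.83  1.52 -0.    0.79 -1.56]
```

Emit:
{"method": "step_arm", "body": {
  "targets": [
    {"dx": 0, "dy": 0, "dz": 0, "rx": 0, "ry": 0, "rz": 0},
    {"dx": 0, "dy": 0, "dz": 0, "rx": 0, "ry": 0, "rz": 0},
    {"dx": 0, "dy": 0, "dz": 0, "rx": 0, "ry": 0, "rz": 0},
    {"dx": 0, "dy": 0, "dz": -0.005, "rx": 0, "ry": 0, "rz": 0},
    {"dx": 0, "dy": 0, "dz": -0.03, "rx": 0, "ry": 0, "rz": 0}
  ],
  "gripper": 1
}}

```text
time: 21.12
position: [0.6293, 0.1185, 0.0595]
tool_rot: [-0.001, 1.0, -0.0, -0.001]
ft_force: [-0.1, -0.9, 1.7]
grip_width: 0.0823
```

Emit:
{"method": "step_arm", "body": {
  "targets": [
    {"dx": 0, "dy": -0.01, "dz": -0.04, "rx": 0, "ry": 0, "rz": 0},
    {"dx": 0.03, "dy": -0.05, "dz": -0.08, "rx": 0, "ry": 0, "rz": 0},
    {"dx": 0.06, "dy": -0.1, "dz": -0.11, "rx": 0, "ry": 0, "rz": 0},
    {"dx": 0.09, "dy": -0.15, "dz": -0.11, "rx": 0, "ry": 0, "rz": 0},
    {"dx": 0.12, "dy": -0.2, "dz": -0.11, "rx": 0, "ry": 0, "rz": 0}
  ]
}}

```text
time: 21.75
position: [0.5097, -0.0833, 0.1713]
tool_rot: [-0.002, 1.0, -0.001, -0.0]
ft_force: [0.2, -0.0, -0.2]
grip_width: 0.0868
```

```bash
python3 chk.py top t3 .6297 .1186 .040 .021 .4386 -.1782 .04 .019;  python3 go.py 0.4394 -0.178 0.06
```

```text
top circ [0.6295 0.1186] 0.0209 mean [0.6292 0.1186] z 0.0391 151
none
t 21.8 pos [ 0.5057 -0.0881  0.1706] w 0.0872 F [-3.56 -3.1  -0.08]
mm d [ 65.6 -89.5 111.4] rot [-0.24 -0.35 -0.01] q [-0.39  0.48  1.78 -0.01  0.88 -1.95]
```

View pics/t3.png

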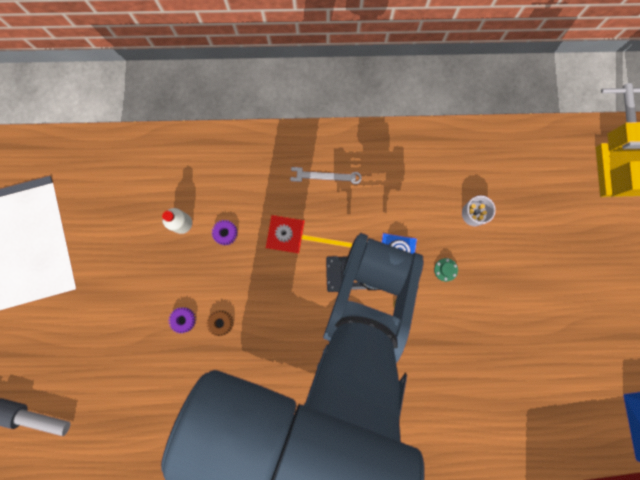

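Emit:
{"method": "step_arm", "body": {
  "targets": [
    {"dx": 0.02, "dy": -0.03, "dz": 0, "rx": 0, "ry": 0, "rz": 0},
    {"dx": 0.05, "dy": -0.07, "dz": 0.02, "rx": -0.2, "ry": -0.3, "rz": 0},
    {"dx": 0.065, "dy": -0.0895, "dz": 0.05, "rx": -0.2, "ry": -0.3, "rz": 0},
    {"dx": 0.0655, "dy": -0.0895, "dz": 0.09, "rx": -0.2, "ry": -0.3, "rz": 0},
    {"dx": 0.0655, "dy": -0.0895, "dz": 0.115, "rx": -0.2, "ry": -0.3, "rz": 0}
  ]
}}

```text
time: 22.42
position: [0.4391, -0.1784, 0.0553]
tool_rot: [0.001, 1.0, -0.0, -0.001]
ft_force: [0.5, 0.3, -0.0]
grip_width: 0.087
```

```bash
python3 go.py 0.4394 -0.178 0.028
```

```text
t 22.43 pos [ 0.4391 -0.1784  0.0553] w 0.087 F [ 0.48  0.27 -0.  ]
mm d [-0.3  0.4 27.3] rot [-0.01 -0.08 -0.1 ] q [-0.62  0.66  1.95 -0.    0.53 -2.19]
```

Emit:
{"method": "step_arm", "body": {
  "targets": [
    {"dx": 0, "dy": 0.0004, "dz": 0.01, "rx": 0, "ry": 0, "rz": 0},
    {"dx": 0, "dy": 0.0004, "dz": 0.02, "rx": 0, "ry": 0, "rz": 0},
    {"dx": 0, "dy": 0.0004, "dz": 0.027, "rx": 0, "ry": 0, "rz": 0},
    {"dx": 0, "dy": 0.0004, "dz": 0.027, "rx": 0, "ry": 0, "rz": 0},
    {"dx": 0, "dy": 0.0004, "dz": 0.027, "rx": 0, "ry": 0, "rz": 0}
  ]
}}

```text
time: 23.05
position: [0.4394, -0.1781, 0.0288]
tool_rot: [0.001, 1.0, -0.0, -0.0]
ft_force: [0.1, 0.0, -0.6]
grip_width: 0.087
```

Emit:
{"method": "step_arm", "body": {
  "targets": [
    {"dx": 0, "dy": 0, "dz": 0, "rx": 0, "ry": 0, "rz": 0},
    {"dx": 0, "dy": 0, "dz": 0, "rx": 0, "ry": 0, "rz": 0},
    {"dx": 0, "dy": 0, "dz": 0, "rx": 0, "ry": 0, "rz": 0},
    {"dx": 0, "dy": 0, "dz": 0, "rx": 0, "ry": 0, "rz": 0},
    {"dx": 0, "dy": 0, "dz": 0, "rx": 0, "ry": 0, "rz": 0}
  ],
  "gripper": 0.25,
  "force": 20
}}

```text
time: 23.68
position: [0.4394, -0.1781, 0.0288]
tool_rot: [0.001, 1.0, -0.0, -0.0]
ft_force: [1.2, 0.7, 0.4]
grip_width: 0.0451
```

Emit:
{"method": "step_arm", "body": {
  "targets": [
    {"dx": 0, "dy": 0, "dz": 0, "rx": 0, "ry": 0, "rz": 0},
    {"dx": 0, "dy": 0, "dz": 0, "rx": 0, "ry": 0, "rz": 0},
    {"dx": 0, "dy": 0, "dz": 0, "rx": 0, "ry": 0, "rz": 0},
    {"dx": 0, "dy": 0, "dz": 0, "rx": 0, "ry": 0, "rz": 0},
    {"dx": 0, "dy": 0, "dz": 0, "rx": 0, "ry": 0, "rz": 0}
  ]
}}

```text
time: 24.3
position: [0.4395, -0.1782, 0.0287]
tool_rot: [0.001, 1.0, -0.0, -0.0]
ft_force: [-0.2, -0.6, 0.1]
grip_width: 0.0374
```

```bash
python3 go.py 0.602 -0.0285 0.13
```

```text
t 24.3 pos [ 0.4395 -0.1782  0.0287] w 0.0374 F [-0.19 -0.6   0.1 ]
mm d [-162.3  149.8 -101.5] rot [-0.05 -0.03 -0.09] q [-0.62  0.72  1.96 -0.    0.46 -2.19]
```

Emit:
{"method": "step_arm", "body": {
  "targets": [
    {"dx": 0, "dy": 0, "dz": -0.01, "rx": 0, "ry": 0, "rz": 0},
    {"dx": 0, "dy": 0, "dz": -0.05, "rx": 0, "ry": 0, "rz": 0},
    {"dx": -0.02, "dy": 0.02, "dz": -0.09, "rx": 0, "ry": 0, "rz": 0},
    {"dx": -0.06, "dy": 0.055, "dz": -0.1, "rx": 0, "ry": 0, "rz": 0},
    {"dx": -0.1, "dy": 0.092, "dz": -0.1, "rx": 0, "ry": 0, "rz": 0}
  ]
}}

```text
time: 24.92
position: [0.541, -0.0857, 0.1307]
tool_rot: [0.001, 1.0, -0.001, 0.001]
ft_force: [0.3, -0.5, -2.9]
grip_width: 0.0374
```

```bash
python3 go.py 0.602 -0.0287 0.0287
```

```text
t 24.93 pos [ 0.541  -0.0857  0.1307] w 0.0374 F [ 0.34 -0.48 -2.93]
mm d [-60.6  57.3 102. ] rot [-0.12  0.13 -0.16] q [-0.36  0.58  1.73 -0.    0.83 -1.93]
```

Emit:
{"method": "step_arm", "body": {
  "targets": [
    {"dx": -0.03, "dy": 0.028, "dz": 0.005, "rx": 0, "ry": 0, "rz": 0},
    {"dx": -0.055, "dy": 0.052, "dz": 0.015, "rx": 0, "ry": 0, "rz": -0.15},
    {"dx": -0.0605, "dy": 0.0573, "dz": 0.045, "rx": 0, "ry": 0, "rz": -0.15},
    {"dx": -0.0605, "dy": 0.0573, "dz": 0.075, "rx": 0, "ry": 0, "rz": -0.15},
    {"dx": -0.0605, "dy": 0.0573, "dz": 0.085, "rx": 0, "ry": 0, "rz": -0.15}
  ]
}}

```text
time: 25.55
position: [0.5999, -0.0279, 0.044]
tool_rot: [-0.0, 1.0, -0.0, -0.001]
ft_force: [-0.8, -0.4, -2.4]
grip_width: 0.0374
```

```bash
python3 go.py 0.602 -0.0287 0.0287
```

```text
t 25.55 pos [ 0.5999 -0.0279  0.044 ] w 0.0374 F [-0.81 -0.38 -2.41]
mm d [-2.2 -0.8 15.3] rot [-0.05 -0.15  0.02] q [-0.23  0.77  1.63 -0.    0.75 -1.8 ]
```

Emit:
{"method": "step_arm", "body": {
  "targets": [
    {"dx": -0.002, "dy": -0.0008, "dz": 0.003, "rx": 0, "ry": -0.1, "rz": 0},
    {"dx": -0.002, "dy": -0.0008, "dz": 0.006, "rx": 0, "ry": -0.1, "rz": 0},
    {"dx": -0.002, "dy": -0.0008, "dz": 0.009, "rx": 0, "ry": -0.1, "rz": 0},
    {"dx": -0.002, "dy": -0.0008, "dz": 0.0115, "rx": 0, "ry": -0.1, "rz": 0},
    {"dx": -0.002, "dy": -0.0008, "dz": 0.013, "rx": 0, "ry": -0.1, "rz": 0}
  ]
}}

```text
time: 26.18
position: [0.6019, -0.0288, 0.0311]
tool_rot: [-0.0, 1.0, -0.0, -0.0]
ft_force: [-0.0, 0.6, -2.2]
grip_width: 0.0377
```

```bash
python3 go.py 0.602 -0.0287 0.0287
```

```text
t 26.18 pos [ 0.6019 -0.0288  0.0311] w 0.0377 F [-0.04  0.59 -2.23]
mm d [-0.1  0.1  2.4] rot [-0.05 -0.04  0.01] q [-0.23  0.79  1.63 -0.    0.72 -1.8 ]
```

Emit:
{"method": "step_arm", "body": {
  "targets": [
    {"dx": 0, "dy": 0, "dz": 0.0008, "rx": 0, "ry": 0, "rz": 0},
    {"dx": 0, "dy": 0, "dz": 0.0015, "rx": 0, "ry": 0, "rz": 0},
    {"dx": 0, "dy": 0, "dz": 0.002, "rx": 0, "ry": 0, "rz": 0},
    {"dx": 0, "dy": 0, "dz": 0.0025, "rx": 0, "ry": 0, "rz": 0},
    {"dx": 0, "dy": 0, "dz": 0.0028, "rx": 0, "ry": 0, "rz": 0}
  ]
}}

```text
time: 26.8
position: [0.6019, -0.0287, 0.0288]
tool_rot: [-0.0, 1.0, -0.0, -0.0]
ft_force: [-0.7, -0.8, 2.7]
grip_width: 0.0377
```

```bash
python3 go.py 0.602 -0.0287 0.0287
```

```text
t 26.8 pos [ 0.6019 -0.0287  0.0288] w 0.0377 F [-0.75 -0.76  2.73]
mm d [-0.1  0.   0.1] rot [-0.05 -0.03  0.02] q [-0.23  0.8   1.63 -0.    0.72 -1.8 ]
```

Emit:
{"method": "step_arm", "body": {
  "targets": [
    {"dx": 0, "dy": 0, "dz": 0, "rx": 0, "ry": 0, "rz": 0},
    {"dx": 0, "dy": 0, "dz": 0, "rx": 0, "ry": 0, "rz": 0},
    {"dx": 0, "dy": 0, "dz": 0, "rx": 0, "ry": 0, "rz": 0},
    {"dx": 0, "dy": 0, "dz": -0.005, "rx": 0, "ry": 0, "rz": 0},
    {"dx": 0, "dy": 0, "dz": -0.03, "rx": 0, "ry": 0, "rz": 0}
  ],
  "gripper": 1
}}

```text
time: 27.42
position: [0.6008, -0.0285, 0.0579]
tool_rot: [-0.0, 1.0, -0.0, -0.002]
ft_force: [0.5, -0.9, 1.0]
grip_width: 0.0795
```

Emit:
{"method": "step_arm", "body": {
  "targets": [
    {"dx": 0, "dy": 0, "dz": -0.05, "rx": 0, "ry": 0, "rz": 0},
    {"dx": 0.01, "dy": -0.05, "dz": -0.1, "rx": 0, "ry": 0, "rz": 0},
    {"dx": 0.03, "dy": -0.1, "dz": -0.14, "rx": 0, "ry": 0, "rz": 0},
    {"dx": 0.06, "dy": -0.16, "dz": -0.15, "rx": 0, "ry": 0, "rz": 0},
    {"dx": 0.08, "dy": -0.22, "dz": -0.15, "rx": 0, "ry": 0, "rz": 0}
  ]
}}

```text
time: 28.05
position: [0.5271, -0.2336, 0.2095]
tool_rot: [-0.001, 1.0, -0.001, -0.0]
ft_force: [0.6, -0.4, -0.3]
grip_width: 0.0869
```

```bash
python3 chk.py top t4 .6014 -.0285 .040 .019 .5253 -.3005 .034 .018;python3 chk.py wrist w5 .6014 -.0285 .040 .019 .5253 -.3005 .034 .018;  python3 go.py 0.526 -0.3 0.1
```

```text
top circ [ 0.6009 -0.0281] 0.0187 mean [ 0.6013 -0.0282] z 0.0393 88
none
wrist circ [ 0.596  -0.0283] 0.0187 mean [ 0.5878 -0.03  ] z 0.0398 428
wrist circ [ 0.5245 -0.3005] 0.0183 mean [ 0.5234 -0.2999] z 0.0342 1267
t 28.15 pos [ 0.5262 -0.2384  0.2088] w 0.087 F [0.8  0.04 0.12]
mm d [ -0.4 -61.1 109.1] rot [-0.26 -0.1  -0.37] q [-0.62  0.5   1.59 -0.01  1.05 -2.18]
```

View pics/w5.png

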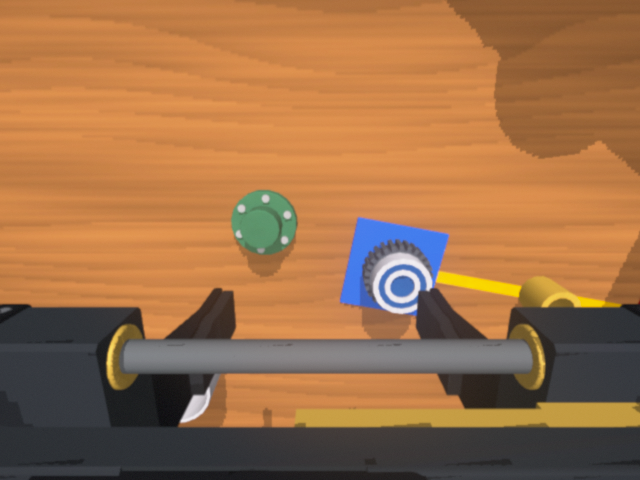

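Emit:
{"method": "step_arm", "body": {
  "targets": [
    {"dx": 0, "dy": -0.03, "dz": 0.005, "rx": 0, "ry": 0, "rz": 0},
    {"dx": 0, "dy": -0.058, "dz": 0.03, "rx": -0.2, "ry": 0, "rz": -0.3},
    {"dx": 0, "dy": -0.0617, "dz": 0.08, "rx": -0.2, "ry": 0, "rz": -0.3},
    {"dx": 0, "dy": -0.0617, "dz": 0.12, "rx": -0.2, "ry": 0, "rz": -0.3},
    {"dx": 0, "dy": -0.0617, "dz": 0.142, "rx": -0.2, "ry": 0, "rz": -0.3}
  ]
}}

```text
time: 28.78
position: [0.5245, -0.2993, 0.0648]
tool_rot: [0.001, 1.0, 0.001, -0.002]
ft_force: [0.9, -0.3, 0.4]
grip_width: 0.087
```

```bash
python3 go.py 0.5262 -0.3005 0.0375
```

```text
t 28.77 pos [ 0.5245 -0.2993  0.0648] w 0.087 F [ 0.89 -0.27  0.39]
mm d [-1.8 -1.2 27.2] rot [ 0.1  -0.26 -0.08] q [-0.7   0.74  1.61 -0.    0.79 -2.27]
```

Emit:
{"method": "step_arm", "body": {
  "targets": [
    {"dx": -0.0018, "dy": -0.0012, "dz": 0.008, "rx": 0.1, "ry": -0.2, "rz": 0},
    {"dx": -0.0018, "dy": -0.0012, "dz": 0.018, "rx": 0.1, "ry": -0.2, "rz": 0},
    {"dx": -0.0018, "dy": -0.0012, "dz": 0.026, "rx": 0.1, "ry": -0.2, "rz": 0},
    {"dx": -0.0018, "dy": -0.0012, "dz": 0.027, "rx": 0.1, "ry": -0.2, "rz": 0},
    {"dx": -0.0018, "dy": -0.0012, "dz": 0.027, "rx": 0.1, "ry": -0.2, "rz": 0}
  ]
}}

```text
time: 29.4
position: [0.5265, -0.3007, 0.0382]
tool_rot: [0.001, 1.0, -0.0, -0.0]
ft_force: [0.8, -0.5, -0.3]
grip_width: 0.0874
```

Emit:
{"method": "step_arm", "body": {
  "targets": [
    {"dx": 0, "dy": 0, "dz": 0, "rx": 0, "ry": 0, "rz": 0},
    {"dx": 0, "dy": 0, "dz": 0, "rx": 0, "ry": 0, "rz": 0},
    {"dx": 0, "dy": 0, "dz": 0, "rx": 0, "ry": 0, "rz": 0},
    {"dx": 0, "dy": 0, "dz": 0, "rx": 0, "ry": 0, "rz": 0},
    {"dx": 0, "dy": 0, "dz": 0, "rx": 0, "ry": 0, "rz": 0}
  ],
  "gripper": 0.25,
  "force": 20
}}

```text
time: 30.02
position: [0.5265, -0.3007, 0.0382]
tool_rot: [0.001, 1.0, -0.0, -0.0]
ft_force: [0.6, 0.9, -0.6]
grip_width: 0.0449
```

Emit:
{"method": "step_arm", "body": {
  "targets": [
    {"dx": 0, "dy": 0, "dz": 0, "rx": 0, "ry": 0, "rz": 0},
    {"dx": 0, "dy": 0, "dz": 0, "rx": 0, "ry": 0, "rz": 0},
    {"dx": 0, "dy": 0, "dz": 0, "rx": 0, "ry": 0, "rz": 0},
    {"dx": 0, "dy": 0, "dz": 0, "rx": 0, "ry": 0, "rz": 0},
    {"dx": 0, "dy": 0, "dz": 0, "rx": 0, "ry": 0, "rz": 0}
  ]
}}

```text
time: 30.65
position: [0.5265, -0.3008, 0.0382]
tool_rot: [0.001, 1.0, -0.0, -0.0]
ft_force: [-0.9, -1.3, -1.0]
grip_width: 0.0355
```

```bash
python3 go.py 0.6805 -0.0437 0.14
```

```text
t 30.65 pos [ 0.5265 -0.3008  0.0382] w 0.0355 F [-0.88 -1.28 -0.98]
mm d [-153.6  257.3 -102.1] rot [-0.04 -0.02 -0.08] q [-0.7   0.78  1.61 -0.    0.74 -2.27]
```

Emit:
{"method": "step_arm", "body": {
  "targets": [
    {"dx": 0, "dy": 0, "dz": -0.01, "rx": 0, "ry": 0, "rz": 0},
    {"dx": 0, "dy": 0, "dz": -0.05, "rx": 0, "ry": 0, "rz": 0},
    {"dx": -0.01, "dy": 0.01, "dz": -0.1, "rx": 0, "ry": 0, "rz": 0},
    {"dx": -0.04, "dy": 0.05, "dz": -0.11, "rx": 0, "ry": 0, "rz": 0},
    {"dx": -0.07, "dy": 0.1, "dz": -0.11, "rx": 0, "ry": 0, "rz": 0}
  ]
}}

```text
time: 31.28
position: [0.5982, -0.2012, 0.1506]
tool_rot: [0.002, 1.0, -0.001, 0.002]
ft_force: [0.5, -0.5, -1.8]
grip_width: 0.0353
```

```bash
python3 go.py 0.681 -0.0436 0.0382
```

```text
t 31.27 pos [ 0.5982 -0.2012  0.1506] w 0.0353 F [ 0.53 -0.54 -1.76]
mm d [-81.8 158.3 112.2] rot [-0.16  0.21 -0.23] q [-0.5   0.64  1.5  -0.    0.99 -2.07]
```

Emit:
{"method": "step_arm", "body": {
  "targets": [
    {"dx": -0.025, "dy": 0.045, "dz": 0, "rx": 0, "ry": 0, "rz": 0},
    {"dx": -0.05, "dy": 0.095, "dz": 0, "rx": 0, "ry": 0, "rz": -0.2},
    {"dx": -0.075, "dy": 0.145, "dz": 0.01, "rx": 0, "ry": 0, "rz": -0.2},
    {"dx": -0.082, "dy": 0.158, "dz": 0.03, "rx": 0, "ry": 0, "rz": -0.2},
    {"dx": -0.082, "dy": 0.158, "dz": 0.07, "rx": 0, "ry": 0, "rz": -0.2}
  ]
}}

```text
time: 31.9
position: [0.6828, -0.0423, 0.0814]
tool_rot: [-0.001, 1.0, -0.002, 0.004]
ft_force: [0.6, -0.0, -2.2]
grip_width: 0.0355
```

```bash
python3 go.py 0.681 -0.0436 0.0382
```

```text
t 31.9 pos [ 0.6828 -0.0423  0.0814] w 0.0355 F [ 0.55 -0.01 -2.16]
mm d [ 2.1 -1.1 43.2] rot [-0.22  0.45  0.13] q [-0.22  0.79  1.39 -0.    0.95 -1.8 ]
```

Emit:
{"method": "step_arm", "body": {
  "targets": [
    {"dx": 0.002, "dy": -0.0012, "dz": 0.005, "rx": -0.2, "ry": 0.4, "rz": 0.1},
    {"dx": 0.002, "dy": -0.0012, "dz": 0.015, "rx": -0.2, "ry": 0.4, "rz": 0.1},
    {"dx": 0.002, "dy": -0.0012, "dz": 0.025, "rx": -0.2, "ry": 0.4, "rz": 0.1},
    {"dx": 0.002, "dy": -0.0012, "dz": 0.034, "rx": -0.2, "ry": 0.4, "rz": 0.1},
    {"dx": 0.002, "dy": -0.0012, "dz": 0.038, "rx": -0.2, "ry": 0.4, "rz": 0.1}
  ]
}}

```text
time: 32.52
position: [0.6809, -0.0439, 0.0431]
tool_rot: [-0.0, 1.0, -0.0, 0.0]
ft_force: [0.3, 0.1, -3.0]
grip_width: 0.0353
```

```bash
python3 go.py 0.681 -0.0436 0.0382
```

```text
t 32.52 pos [ 0.6809 -0.0439  0.0431] w 0.0353 F [ 0.31  0.07 -2.95]
mm d [-0.1  0.3  4.9] rot [-0.02  0.03  0.01] q [-0.23  0.85  1.4  -0.    0.89 -1.8 ]
```

Emit:
{"method": "step_arm", "body": {
  "targets": [
    {"dx": 0, "dy": 0.0003, "dz": 0.0015, "rx": 0, "ry": 0, "rz": 0},
    {"dx": 0, "dy": 0.0003, "dz": 0.003, "rx": 0, "ry": 0, "rz": 0},
    {"dx": 0, "dy": 0.0003, "dz": 0.004, "rx": 0, "ry": 0, "rz": 0},
    {"dx": 0, "dy": 0.0003, "dz": 0.0045, "rx": 0, "ry": 0, "rz": 0},
    {"dx": 0, "dy": 0.0003, "dz": 0.0049, "rx": 0, "ry": 0, "rz": 0}
  ]
}}

```text
time: 33.15
position: [0.681, -0.0436, 0.0383]
tool_rot: [-0.0, 1.0, -0.0, 0.0]
ft_force: [-0.7, -0.3, -2.4]
grip_width: 0.035
```

```bash
python3 go.py 0.681 -0.0436 0.0382
```

```text
t 33.15 pos [ 0.681  -0.0436  0.0383] w 0.035 F [-0.74 -0.25 -2.37]
mm d [-0.  -0.   0.1] rot [-0.02  0.04  0.02] q [-0.23  0.85  1.41 -0.    0.88 -1.8 ]
```

Emit:
{"method": "step_arm", "body": {
  "targets": [
    {"dx": 0, "dy": 0, "dz": 0.0003, "rx": 0, "ry": 0, "rz": 0},
    {"dx": 0, "dy": 0, "dz": 0.0006, "rx": 0, "ry": 0, "rz": 0},
    {"dx": 0, "dy": 0, "dz": 0.0008, "rx": 0, "ry": 0, "rz": 0},
    {"dx": 0, "dy": 0, "dz": 0.0008, "rx": 0, "ry": 0, "rz": 0},
    {"dx": 0, "dy": 0, "dz": 0.0008, "rx": 0, "ry": 0, "rz": 0}
  ]
}}

```text
time: 33.78
position: [0.681, -0.0436, 0.0382]
tool_rot: [-0.0, 1.0, -0.0, 0.0]
ft_force: [-2.2, 0.3, 5.5]
grip_width: 0.0352
```

```bash
python3 go.py 0.681 -0.0436 0.0382
```

```text
t 33.77 pos [ 0.681  -0.0436  0.0382] w 0.0352 F [-2.21  0.29  5.46]
mm d [ 0. -0. -0.] rot [-0.02  0.05  0.02] q [-0.23  0.85  1.41 -0.    0.88 -1.8 ]
```

Seated. Now I'll release it and retreat up and to the left, clear of everything.

Emit:
{"method": "step_arm", "body": {
  "targets": [
    {"dx": 0, "dy": 0, "dz": 0, "rx": 0, "ry": 0, "rz": 0},
    {"dx": 0, "dy": 0, "dz": 0, "rx": 0, "ry": 0, "rz": 0},
    {"dx": 0, "dy": 0, "dz": 0, "rx": 0, "ry": 0, "rz": 0},
    {"dx": 0, "dy": 0, "dz": -0.005, "rx": 0, "ry": 0, "rz": 0},
    {"dx": 0, "dy": 0, "dz": -0.03, "rx": 0, "ry": 0, "rz": 0}
  ],
  "gripper": 1
}}

```text
time: 34.4
position: [0.6796, -0.0433, 0.0668]
tool_rot: [-0.0, 1.0, 0.0, -0.002]
ft_force: [-0.2, -0.4, 0.8]
grip_width: 0.0774
```

Emit:
{"method": "step_arm", "body": {
  "targets": [
    {"dx": 0, "dy": 0, "dz": -0.05, "rx": 0, "ry": 0, "rz": 0},
    {"dx": 0, "dy": 0, "dz": -0.1, "rx": 0, "ry": 0, "rz": 0},
    {"dx": 0.04, "dy": 0.04, "dz": -0.14, "rx": 0, "ry": 0, "rz": 0},
    {"dx": 0.09, "dy": 0.08, "dz": -0.15, "rx": 0, "ry": 0, "rz": 0},
    {"dx": 0.14, "dy": 0.12, "dz": -0.15, "rx": 0, "ry": 0, "rz": 0}
  ]
}}

```text
time: 35.02
position: [0.5474, 0.0713, 0.2189]
tool_rot: [0.0, 1.0, 0.0, 0.001]
ft_force: [0.9, 0.4, -0.3]
grip_width: 0.0871
```

Emit:
{"method": "step_arm", "body": {
  "targets": [
    {"dx": 0.02, "dy": 0.055, "dz": 0, "rx": 0, "ry": 0, "rz": 0},
    {"dx": 0.05, "dy": 0.1, "dz": 0, "rx": 0, "ry": 0, "rz": 0},
    {"dx": 0.08, "dy": 0.15, "dz": 0, "rx": 0, "ry": 0, "rz": 0},
    {"dx": 0.11, "dy": 0.2, "dz": 0, "rx": 0, "ry": 0, "rz": 0},
    {"dx": 0.13, "dy": 0.24, "dz": 0, "rx": 0, "ry": 0, "rz": 0}
  ]
}}

```text
time: 35.65
position: [0.4159, 0.3131, 0.2194]
tool_rot: [-0.0, 1.0, 0.0, 0.001]
ft_force: [-0.5, 0.3, -0.2]
grip_width: 0.0872
```

```bash
A=".5737 -.1753 .048 .026 .6295 .1186 .04 .021 .6012 -.0284 .04 .019 .68 -.0435 .034 .018 .68 -.0435 .012 .031 .6657 .387 .12 .02 .6741 -.3863 .06 .036"; python3 chk.py top t5 $A; python3 chk.py scene s5 $A; python3 - <<'E'
from h import *
for n in('t5','s5'):
    c=dict(np.load('/tmp/%s.npz'%n))
    print([padfit(c,k)[1] for k in('red','blue')])
E
python3 go.py .5 .3 .2
```

```text
top circ [ 0.5744 -0.1755] 0.0264 mean [ 0.5738 -0.1754] z 0.0464 315
top circ [0.6296 0.1193] 0.021 mean [0.6294 0.1188] z 0.0387 150
top circ [ 0.601  -0.0284] 0.0188 mean [ 0.6013 -0.0281] z 0.0392 89
top circ [ 0.6799 -0.0428] 0.018 mean [ 0.6794 -0.043 ] z 0.033 148
top circ [ 0.6772 -0.0409] 0.0334 mean [ 0.6776 -0.0424] z 0.0115 269
top circ [0.6657 0.3887] 0.0134 mean [0.6655 0.3881] z 0.1196 100
top circ [ 0.6735 -0.3861] 0.0365 mean [ 0.6743 -0.3864] z 0.0583 124
scene circ [ 0.5746 -0.1739] 0.0281 mean [ 0.575  -0.1749] z 0.0464 313
scene circ [0.6302 0.1183] 0.0224 mean [0.6303 0.1195] z 0.0389 251
scene circ [ 0.6027 -0.0289] 0.0203 mean [ 0.6022 -0.0276] z 0.0388 148
scene circ [ 0.6802 -0.0427] 0.0183 mean [ 0.681  -0.0421] z 0.033 191
scene circ [ 0.6818 -0.0418] 0.0306 mean [ 0.6882 -0.0332] z 0.0118 337
scene circ [0.6657 0.3886] 0.0138 mean [0.6671 0.3889] z 0.1196 224
scene circ [ 0.6725 -0.3862] 0.0387 mean [ 0.6748 -0.3859] z 0.0581 154
[((0.6296406388282776, 0.11813297867774963), (0.0897199735045433, 0.09016069024801254), 79.16864776611328), ((0.5728855729103088, -0.17585277557373047), (0.08511443436145782, 0.08483476936817169), 79.1010513305664)]
[((0.6321552991867065, 0.11883185803890228), (0.09009871631860733, 0.09021153301000595), 79.18453979492188), ((0.5762802958488464, -0.1744084358215332), (0.08717610687017441, 0.08764886856079102), 79.24790954589844)]
t 35.75 pos [0.4151 0.3146 0.2193] w 0.0872 F [ 0.08 -0.84  0.1 ]
mm d [-84.8 -15.1  19.4] rot [0.11 0.06 0.28] q [ 0.43  0.42  1.72  0.    1.   -1.14]
```

View pics/s5.png

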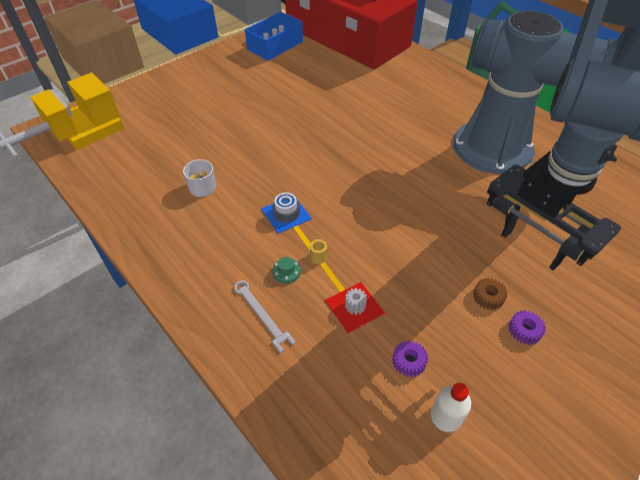

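View pics/t5.png

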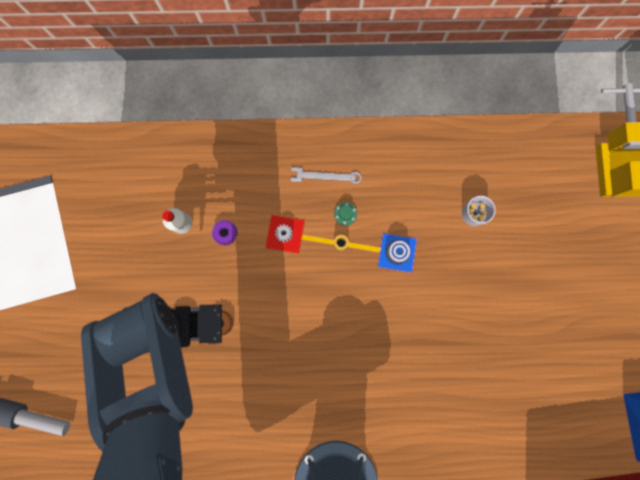

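The pictures show every part in place: stack at (399,252), pinion (284,233), bush (341,242) and cap (345,213) in the top view. The bystanders haven't moved and the arm is clear, so I'm handing in.

```bash
python3 -c "
from h import *
print(abs(telemetry.get_obs()['joint_velocities']).max()); print(robot.hand_in())"
```

```text
0.0700338183356537
the job is handed in; nothing more can be done
None
```

I set all five parts down in the order asked and handed the job in at about 36 s. Each part was lowered to a light contact (at most about 6 N at the wrist) before I let go.

My last checks were pictures from the top and scene cameras:

- **Large gear and bearing:** the gear was within about 1 mm of the blue pad's middle. The bearing was within about 1 mm of the gear's centre, and its measured height fits lying flat.
- **Pinion:** it was within about 1 mm of the red pad's middle from the top camera.
- **Bush:** it was within about 1 mm of the midpoint on the yellow line.
- **End cap:** it was within about 1 mm of the point 80 mm behind the bush, going by its boss. A circle fit to its flange was poor, about 3 mm off with the wrong radius in the top view, so I did not use it.
- **Bystanders:** the oil bottle and bolt tin measured the same as at the start, to within camera noise. I compared the wrench only by eye, and it looks unmoved. The brown and purple gears were not touched.

**Disagreement:** the scene camera puts the pads about 2–3 mm further from the robot than the top and wrist cameras do. By that camera the pinion is about 2 mm off centre. I followed the top and wrist cameras.

The arm was still settling very slightly at hand-in (0.07 rad/s), well above everything.

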